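# Fit the holdfasts on the bench-top bench

### The arm

A 6-joint arm with a two-finger parallel gripper is mounted at the origin on the work surface. World frame = base frame: x ahead of the robot, y to its left, z up, the work surface at z = 0. Lengths are in m, angles in rad, forces in N, time in s.
With the tool pointing down it reaches from about 0.425 to 0.95 m from the base axis. Payload 3.5 kg.
Tool frame: the origin (TCP) lies midway between the tips of the shut fingers; the grasp point (between the pads) lies grasp_offset behind it (grasp_offset is the distance from the TCP to the grasp point, in m); z points along the fingers, y is the direction in which the jaws open and shut (so a half turn about z gives the same grasp; the last joint's range is limited). The gripper opens to 85 mm and grips with 20 to 120 N. Pads are 22 mm wide; open, the fingers measure 114 mm over their backs; the gripper's body (76 mm by 85 mm) begins 54 mm behind the grasp point. The pads swing forward as they close: fully open they stand 13 mm farther back than shut.
Start: joints at [-1.296, 0.286, 1.577, -0, 1.279, -0.15], TCP at [0.278, -0.615, 0.231] pointing down, gripper open.
Joint ranges: [-2.77, 2.77], [-0.9, 2.22], [0.21, 2.48], [-1.53, 4.67], [0.24, 2.81], [-2.84, 2.84]. Speed limits (rad/s): [2.79, 2.79, 3.14, 3.14, 3.14, 3.14].

### API

Orientations are given as a unit quaternion [x, y, z, w].
In Python, from plant import * gives the robot as it stands.
- The arm moves only by the tool jog_arm, never from a script. Its argument "targets" is text: rows parted by semicolons, each of 7 numbers parted by spaces: the shift along the world's x, y, z in mm, then the turn, a rotation vector about the world's x, y, z in degrees, then the gripper's target within -1 to 1 (fully open at 1, half-way at 0, shut at -1). A call has 1 to 10 rows; each row shifts and turns the pose as measured when the row begins; what a row does not reach is not made up. A row lasts 1/12 s, in which the tool goes at most 41.7 mm and 7.16 degrees, less where a joint would pass 70% of its speed; a pose out of reach is approached as far as the arm can. A call with a gripper value outside its range is refused whole. The fingers move at their own pace and stop on an object; "force" is the grip in N (left out, the last holds). Time passes only in rows, so rows that do not move let the fingers close. It gives the time, the measured TCP pose, the force and the opening at its end, in the units of the state.
- get_state(): the state, without advancing time (a new reading comes with each control period).
- read_camera(name): name is "scene" or "top" or "wrist"; returns a dict with "pixels" (420x560x3 uint8, blue, green, red), "mtx" (3x3 intrinsics, pixels), "world_from_camera" (4x4, takes a point from camera to world coordinates). Camera axes: x right, y up, looking along -z (the intrinsics and any distortion apply to the point x, -y, -z); pixel columns grow to the right and rows downward; lengths in m; the calibration is good to about 2 mm. The wrist camera is an equidistant fisheye: a pixel r from the principal point sees the ray r / f radians off the axis. A picture is of the moment at which its call begins. There is no depth.
- sign_off(): hands the job in, once; it reports no verdict.
Trained networks look in a picture, given as the dict that the camera call returned (one of the last four; its "shot" number tells which), for a name from the list of things; names that differ only in an ending like _2 or _b are one class to them, and where a whole thing is asked for, a point or a joint stands for the part that bears it (a point fixed in the world has none). Each returns a list of dicts, best first, with "p" (0 to 1); they miss things now and then, are a little off and sometimes report something else, mostly with a low value. They report only what shows in the picture. A call takes as long as a camera call. They do not tell look-alikes from the thing itself.
- spot_in(target, picture): "uv" ([column, row] in pixels, amid what is visible of it).
- silhouettes(target, picture): "mask" (420x560 bool, what is visible of it) and "uv" ([column, row] in pixels, amid what is visible of it).
- mark_of(target, picture): "uv" ([column, row] in pixels: a listed point, or the origin of a listed thing).
The state is a dict: "time": time; "qpos": joint angles; "dq": joint speeds; "joint_efforts": joint torques, N m; "eef_pos": TCP position; "tcp_rot": TCP orientation; "contact_force": force on the tool from outside, world axes, zero at the start; "wrist_torque": the same for the moment, N m; "opening": opening from 0.0 (shut) to 1.0 (fully open).
Only numpy, scipy, OpenCV 4.12 (cv2) and the standard library are available. Lean on these libraries where they do the work, as an engineer would, in place of code of your own. Each camera call takes 0.05 s, during which the arm holds its last target.

### The job

Set up the bench-top bench for the carving class. Lay every timber blank that is out on the table on it, the same way up as it lies now, each running lengthways from a dog hole of its own to the stop with its end butted against the stop, then lift a holdfast off its peg for each blank and drop it into that hole so that its shank goes right through the bench top and its pad rests on the blank: the long holdfast for the thick blank, a short one for each thin blank. Leave any holdfast that is not needed hanging on its peg, and do not disturb the mallet, glue, tape, sanding block or pencil.

Things in the scene. Friction and masses are not known exactly. Their poses are not given: they have to be found in the camera images.
- bench: bench-top bench of pale timber, fixed, 240 (x) x 410 mm (y), top face 100 mm above the table; origin on the table under its centre. The top is a 45 mm thick board on end legs, open below down to the table. Along its far (+x) edge runs a stop strip 22 mm high; the stop's near face is at x = +90 mm, the three holes at x = -80 mm
- rack: wooden peg rack, fixed: rail (top 208 mm above the table) on two posts; three pegs 130 mm apart stick out 79 mm towards -x, 32 mm wide, tops at 205 mm, each with an upturned lip 12 mm high at its end. Origin on the table below the rail's front face. Holdfasts hang with the arm across the peg, along the rack's +y, shank beside the peg, 45 mm in front of the rail
- hole0 (a point): centre of the mouth of a dog hole (22 mm diameter, vertical, right through the top) in the bench's top face, -y end; holes are 130 mm apart and 170 mm from the stop's near face, in a row near the front edge; axes as the bench's
- hole1 (a point): centre of the mouth of a dog hole (22 mm diameter, vertical, right through the top) in the bench's top face, middle; holes are 130 mm apart and 170 mm from the stop's near face, in a row near the front edge; axes as the bench's
- hole2 (a point): centre of the mouth of a dog hole (22 mm diameter, vertical, right through the top) in the bench's top face, +y end; holes are 130 mm apart and 170 mm from the stop's near face, in a row near the front edge; axes as the bench's
- long_head (a point): the one long holdfast, dark steel, about 0.7 kg: round shank 18 mm thick, 175 mm long below the arm, tapered end; head block over the shank 30 (along the arm, x) x 20 (y) x 40 mm high; arm 18 mm wide, 22 mm high, its flat underside level with the head's; pad 32 mm across. This point: in the head on the shank's axis, 26 mm above the arm's underside, 14 mm below the top; x along the arm to the pad
- long_pad (a point): centre of the underside of that holdfast's pad, 90 mm along the arm from the shank's axis and 25 mm below the arm's underside
- long_tip (a point): lower end of that holdfast's shank, on its axis, 175 mm below the arm's underside
- short1_head (a point): one of the two equal short holdfasts, dark steel, about 0.6 kg: round shank 18 mm thick, 115 mm long below the arm, tapered end; head block over the shank 30 (along the arm, x) x 20 (y) x 40 mm high; arm 18 mm wide, 22 mm high, its flat underside level with the head's; pad 32 mm across. This point: in the head on the shank's axis, 26 mm above the arm's underside, 14 mm below the top; x along the arm to the pad
- short1_pad (a point): centre of the underside of that holdfast's pad, 90 mm along the arm from the shank's axis and 25 mm below the arm's underside
- short1_tip (a point): lower end of that holdfast's shank, on its axis, 115 mm below the arm's underside
- short2_head (a point): one of the two equal short holdfasts, dark steel, about 0.6 kg: round shank 18 mm thick, 115 mm long below the arm, tapered end; head block over the shank 30 (along the arm, x) x 20 (y) x 40 mm high; arm 18 mm wide, 22 mm high, its flat underside level with the head's; pad 32 mm across. This point: in the head on the shank's axis, 26 mm above the arm's underside, 14 mm below the top; x along the arm to the pad
- short2_pad (a point): centre of the underside of that holdfast's pad, 90 mm along the arm from the shank's axis and 25 mm below the arm's underside
- short2_tip (a point): lower end of that holdfast's shank, on its axis, 115 mm below the arm's underside
- thick_mid (a point): centre of a timber blank 120 (its x) x 44 (its y) x 70 mm high (its z), lying flat on the table at the start, the only thick one; it may be absent
- thin1_mid (a point): centre of a timber blank 120 (its x) x 44 (its y) x 28 mm high (its z), lying flat on the table at the start, one of two alike; it may be absent
- thin2_mid (a point): centre of a timber blank 120 (its x) x 44 (its y) x 28 mm high (its z), lying flat on the table at the start, one of two alike; it may be absent
- mallet: bystander, to be left where it lies: wooden mallet lying down, 260 mm long, head 110 mm wide and 68 mm high; origin on the table under it, between head and handle
- glue: bystander, to be left where it lies: glue bottle, 60 mm wide, 160 mm high, standing; origin under it
- tape: bystander, to be left where it lies: roll of tape, 96 mm across, 25 mm high; origin under it
- sander: bystander, to be left where it lies: cork sanding block 70 x 110 x 30 mm; origin under it
- pencil: bystander, to be left where it lies: flat carpenter's pencil 175 mm long, 8 mm high; origin under its middle
Mind the look-alikes: they are no part of the job. Leave any turquoise or white look-alike of the part that bears thin2_mid alone.

How it is judged:
At the end, for the whole second after the job is handed in: Each blank lies flat on the bench, within 7 mm of the stop and 0.15 rad of square; on each rests the pad (within 6 mm) of a holdfast of the right length, its shank in a dog hole and through the top; other holdfasts still hang where they were (head within 15 mm); all at rest (x of thick_mid in the frame of bench between 0.02 and 0.034 m and z of thick_mid in the frame of bench between 0.13 and 0.14 m and y of thick_mid in the frame of bench between -0.17 and 0.17 m and angle between the x axis of each of thick_mid, thin1_mid, thin2_mid and the x axis of bench, either way round below 0.15 rad and angle between each of thick_mid, thin1_mid, thin2_mid's own z axis and vertical below 0.08 rad and linear speed of each of thick, thin1, thin2, long, short1, short2 below 0.02 m/s and (z of long_pad in the frame of thick_mid between 0.029 and 0.041 m and x of long_pad in the frame of thick_mid between -0.06 and 0.06 m and y of long_pad in the frame of thick_mid between -0.022 and 0.022 m) and x of thin1_mid in the frame of bench between 0.02 and 0.034 m and z of thin1_mid in the frame of bench between 0.109 and 0.119 m and y of thin1_mid in the frame of bench between -0.17 and 0.17 m and ((z of short1_pad in the frame of thin1_mid between 0.008 and 0.02 m and x of short1_pad in the frame of thin1_mid between -0.06 and 0.06 m and y of short1_pad in the frame of thin1_mid between -0.022 and 0.022 m) or (z of short2_pad in the frame of thin1_mid between 0.008 and 0.02 m and x of short2_pad in the frame of thin1_mid between -0.06 and 0.06 m and y of short2_pad in the frame of thin1_mid between -0.022 and 0.022 m)) and x of thin2_mid in the frame of bench between 0.02 and 0.034 m and z of thin2_mid in the frame of bench between 0.109 and 0.119 m and y of thin2_mid in the frame of bench between -0.17 and 0.17 m and ((z of short1_pad in the frame of thin2_mid between 0.008 and 0.02 m and x of short1_pad in the frame of thin2_mid between -0.06 and 0.06 m and y of short1_pad in the frame of thin2_mid between -0.022 and 0.022 m) or (z of short2_pad in the frame of thin2_mid between 0.008 and 0.02 m and x of short2_pad in the frame of thin2_mid between -0.06 and 0.06 m and y of short2_pad in the frame of thin2_mid between -0.022 and 0.022 m)) and ((distance of long_head from where it was at the start of the episode below 0.015 m and distance of long_tip from where it was at the start of the episode below 0.03 m) or (z of long_tip in the frame of bench below 0.052 m and angle between long_head's own z axis and vertical below 0.2 rad and z of long_pad in the frame of bench between 0.16 and 0.18 m and (horizontal distance between long_tip and hole0 below 0.016 m or horizontal distance between long_tip and hole1 below 0.016 m or horizontal distance between long_tip and hole2 below 0.016 m))) and ((distance of short1_head from where it was at the start of the episode below 0.015 m and distance of short1_tip from where it was at the start of the episode below 0.03 m) or (z of short1_tip in the frame of bench below 0.052 m and angle between short1_head's own z axis and vertical below 0.2 rad and z of short1_pad in the frame of bench between 0.118 and 0.138 m and (horizontal distance between short1_tip and hole0 below 0.016 m or horizontal distance between short1_tip and hole1 below 0.016 m or horizontal distance between short1_tip and hole2 below 0.016 m))) and ((distance of short2_head from where it was at the start of the episode below 0.015 m and distance of short2_tip from where it was at the start of the episode below 0.03 m) or (z of short2_tip in the frame of bench below 0.052 m and angle between short2_head's own z axis and vertical below 0.2 rad and z of short2_pad in the frame of bench between 0.118 and 0.138 m and (horizontal distance between short2_tip and hole0 below 0.016 m or horizontal distance between short2_tip and hole1 below 0.016 m or horizontal distance between short2_tip and hole2 below 0.016 m)))); the robot touches nothing.
It fails at once if a bystander is shoved more than 60 mm (distance of any of mallet, glue, tape, sander, pencil from where it was at the start of the episode above 0.06 m).
It fails at once if the glue bottle is knocked over (angle between glue's own z axis and vertical above 0.7 rad).
Of thick, thin1, thin2 only 2 to 3 are there at a start; the rules pass over those that are not, and their reading is None.
At some moment in a run one of thin1, thin2 may be knocked a few centimetres aside while the robot is not near it.
It also fails if it takes over 210 s, if anything falls off the work surface, if the arm or the gripper's body presses on something with over 40 N, if the wrist force passes 120 N, or if a joint passes its speed limit or range.

## Working session

There is one attempt and no reset: what is moved stays moved. The work goes in short steps, Python scripts to look and compute and a tool call to move; the robot and the scene stay as the last step left them, time stands still between calls to the robot, and variables do not carry over. Pictures are saved under pics/ and viewed, and the job is handed in when it is done.

Besides the shell and the picture viewer there is one more tool, called after ">>>" as name(argument=value, ...) on one line, values as JSON. jog_arm: Moves the arm, as the interface text tells. Its arguments: {"type":"object","properties":{"targets":{"type":"string"},"force":{"type":"number"}},"required":["targets"]}

```bash
ls; mkdir -p pics
python3 - <<'E'
from plant import *
import cv2
s=get_state(); print(s)
for n in ["scene","top","wrist"]:
    p=read_camera(n); cv2.imwrite(f"pics/{n}0.png",p["pixels"]); print(n,p["shot"],p["mtx"],p["world_from_camera"], [k for k in p])
E
```

```text
pics
{'time': 0.0, 'qpos': array([-1.29600447e+00,  2.87195771e-01,  1.57815951e+00, -2.23401103e-05,
        1.27859532e+00, -1.50026396e-01]), 'dq': array([-9.86366345e-05, -5.31940741e-04,  2.10661243e-03,  5.09450051e-04,
        3.49153088e-04,  1.74713665e-03]), 'joint_efforts': array([-1.45346425e-03, -4.05988276e+01, -2.92625874e+01, -2.70280798e-04,
        5.82113615e-03,  3.81891979e-06]), 'eef_pos': array([ 0.27803237, -0.614367  ,  0.22993657]), 'tcp_rot': array([ 9.77524510e-01,  2.10818506e-01, -8.41720891e-05, -1.17601702e-03]), 'contact_force': array([0.11571043, 0.16084428, 0.93171526]), 'wrist_torque': array([-0.01872201,  0.01275196,  0.00264009]), 'opening': 0.9987074427380724}
scene 1 [[431.71578404   0.         281.72492789]
 [  0.         431.71578404 213.91448637]
 [  0.           0.           1.        ]] [[-0.40671284 -0.68158006  0.60830362  1.12079188]
 [ 0.91346835 -0.31263503  0.26045135  0.28257678]
 [ 0.01265858  0.66159501  0.7497545   0.89100382]
 [ 0.          0.          0.          1.        ]] ['pixels', 'mtx', 'world_from_camera', 'shot']
top 2 [[392.67000592   0.         286.7117887 ]
 [  0.         392.67000592 207.88960391]
 [  0.           0.           1.        ]] [[ 0.01723372  0.9843155  -0.17557332  0.35766768]
 [-0.99945743  0.01202969 -0.03066157  0.02743888]
 [-0.02806857  0.17600647  0.98398876  1.04420484]
 [ 0.          0.          0.          1.        ]] ['pixels', 'mtx', 'world_from_camera', 'shot']
wrist 3 [[325.1922621    0.         279.07831179]
 [  0.         325.1922621  204.74614008]
 [  0.           0.           1.        ]] [[ 0.41244642  0.86019201  0.2999294   0.35611289]
 [-0.9109778   0.39043207  0.1329746  -0.5802169 ]
 [-0.00271837 -0.32807392  0.94464814  0.37289486]
 [ 0.          0.          0.          1.        ]] ['pixels', 'mtx', 'world_from_camera', 'shot']
```

View pics/scene0.png

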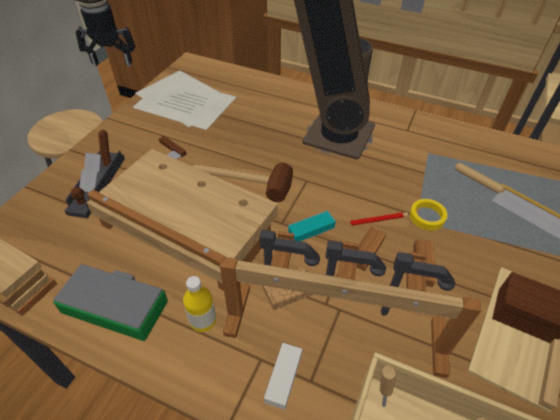

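View pics/top0.png

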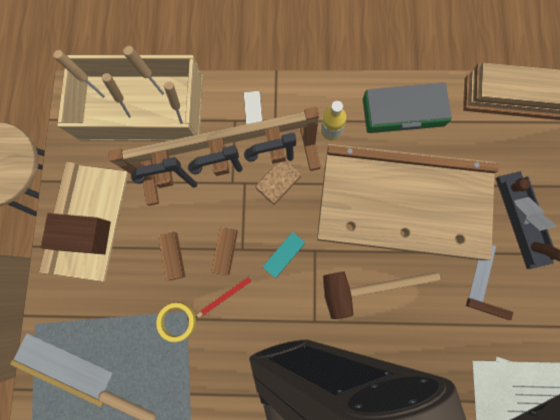

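View pics/wrist0.png

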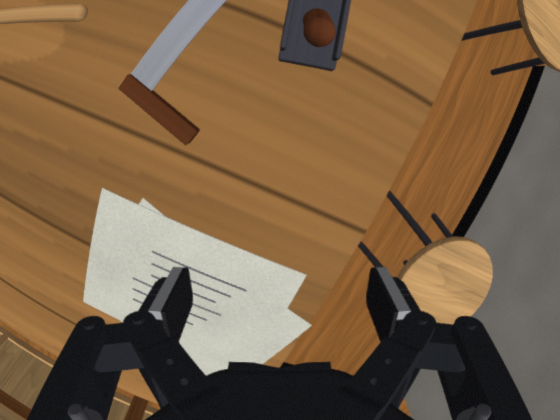

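```bash
cat > h.py <<'E'
from plant import *
import numpy as np, cv2
from scipy.spatial.transform import Rotation as R
def ray(p,uv):
    K=p["mtx"];T=p["world_from_camera"]
    x=(uv[0]-K[0,2])/K[0,0];y=(uv[1]-K[1,2])/K[1,1]
    d=np.array([x,-y,-1.0])
    if p.get("fish"):
        r=np.hypot(x,y);s=np.sin(r)/r if r>1e-9 else 1
        d=np.array([x*s,-y*s,-np.cos(r)])
    return T[:3,3],T[:3,:3]@(d/np.linalg.norm(d))
def onz(p,uv,z):
    o,d=ray(p,uv);return o+d*(z-o[2])/d[2]
def proj(p,X):
    K=p["mtx"];T=p["world_from_camera"];c=T[:3,:3].T@(np.asarray(X)-T[:3,3])
    x,y,z=c[0],-c[1],-c[2]
    if p.get("fish"):
        r=np.hypot(x,y);th=np.arctan2(r,z);x,y=x/r*th,y/r*th
    else: x,y=x/z,y/z
    return np.array([K[0,0]*x+K[0,2],K[1,1]*y+K[1,2]])
def tri(obs):
    A=np.zeros((3,3));b=np.zeros(3)
    for p,uv in obs:
        o,d=ray(p,uv);M=np.eye(3)-np.outer(d,d);A+=M;b+=M@o
    return np.linalg.solve(A,b)
def cam(n):
    p=read_camera(n)
    if n=="wrist":p["fish"]=True
    return p
def yaw(a):return np.array([np.cos(a),np.sin(a)])
E
python3 - <<'E'
from h import *
S=cam("scene");T=cam("top")
for n in "hole0 hole1 hole2 bench rack long_head long_pad long_tip short1_head short1_pad short1_tip thick_mid thin1_mid".split():
    for nm,p in (("S",S),("T",T)):
        r=mark_of(n,p)
        print(n,nm,[(np.round(a["uv"]).tolist(),round(a["p"],2)) for a in r])
E
```

```text
hole0 S [([162.0, 166.0], 0.89), ([202.0, 182.0], 0.75), ([240.0, 200.0], 0.67)]
hole0 T [([406.0, 233.0], 0.97), ([460.0, 240.0], 0.92), ([351.0, 225.0], 0.68)]
hole1 S [([162.0, 166.0], 0.89), ([202.0, 182.0], 0.75), ([240.0, 200.0], 0.67)]
hole1 T [([406.0, 233.0], 0.97), ([460.0, 240.0], 0.92), ([351.0, 225.0], 0.68)]
hole2 S [([162.0, 166.0], 0.89), ([202.0, 182.0], 0.75), ([240.0, 200.0], 0.67)]
hole2 T [([406.0, 233.0], 0.97), ([460.0, 240.0], 0.92), ([351.0, 225.0], 0.68)]
bench S [([186.0, 230.0], 0.64)]
bench T [([398.0, 209.0], 0.94), ([192.0, 168.0], 0.67)]
rack S []
rack T [([289.0, 161.0], 0.54)]
long_head S [([403.0, 257.0], 0.9)]
long_head T [([170.0, 159.0], 0.7)]
long_pad S []
long_pad T [([138.0, 177.0], 0.95)]
long_tip S [([381.0, 315.0], 0.89), ([198.0, 183.0], 0.36)]
long_tip T [([196.0, 186.0], 0.72)]
short1_head S [([265.0, 239.0], 0.58)]
short1_head T [([291.0, 138.0], 0.95), ([461.0, 244.0], 0.45)]
short1_pad S [([312.0, 258.0], 0.77), ([403.0, 263.0], 0.7), ([188.0, 228.0], 0.41)]
short1_pad T [([248.0, 154.0], 0.65)]
short1_tip S [([375.0, 269.0], 0.72)]
short1_tip T [([290.0, 156.0], 0.91), ([221.0, 250.0], 0.52)]
thick_mid S []
thick_mid T [([194.0, 187.0], 0.45)]
thin1_mid S [([424.0, 261.0], 0.79)]
thin1_mid T [([170.0, 256.0], 0.65)]
```

Run:
```python
import cv2
a=cv2.imread("pics/top0.png")[90:310,30:340];cv2.imwrite("pics/tc.png",cv2.resize(a,None,fx=2.5,fy=2.5,interpolation=2))
a=cv2.imread("pics/scene0.png")[200:400,200:500];cv2.imwrite("pics/sc.png",cv2.resize(a,None,fx=2.5,fy=2.5,interpolation=2))
```

```text
(no output)
```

View pics/tc.png

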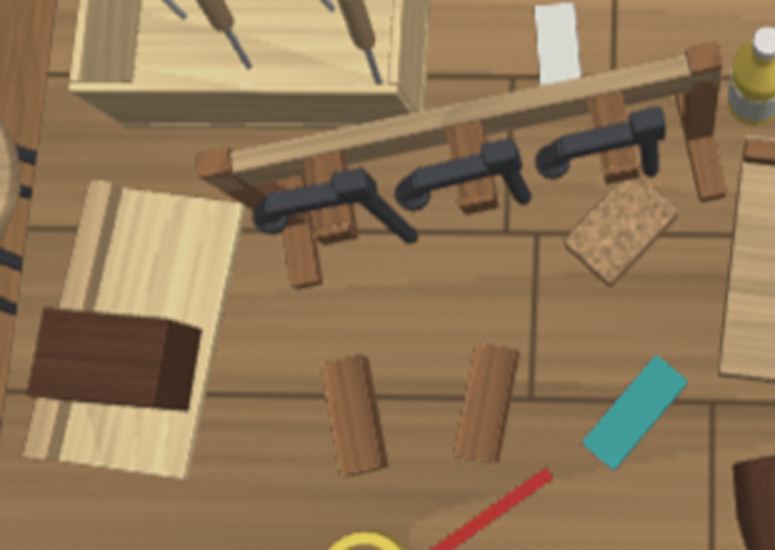

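View pics/sc.png

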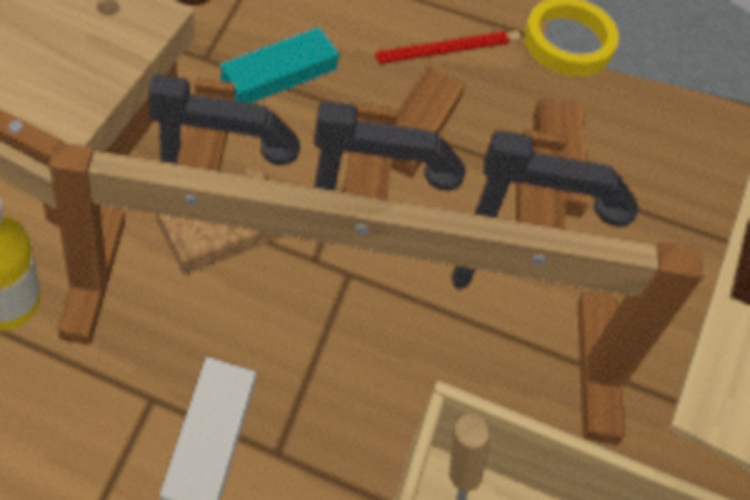

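```bash
cat >> h.py <<'E'
def rect(m):
    c,_=cv2.findContours(m.astype(np.uint8),cv2.RETR_EXTERNAL,cv2.CHAIN_APPROX_NONE)
    return cv2.boxPoints(cv2.minAreaRect(max(c,key=cv2.contourArea)))
E
python3 - <<'E'
from h import *
S=cam("scene");T=cam("top")
print("holes")
hs=[(460,240,162,166),(406,233,202,182),(351,225,240,200)]
for a,b,c,d in hs: print(onz(T,(a,b),.1).round(4),onz(S,(c,d),.1).round(4), tri([(T,(a,b)),(S,(c,d))]).round(4))
for n in ("thin1_mid","thick_mid","sander","tape","pencil","glue","mallet"):
  for nm,p in (("S",S),("T",T)):
    for a in silhouettes(n,p):
        b=rect(a["mask"]); print(n,nm,round(a["p"],2),np.round(a["uv"]),a["mask"].sum(), np.array([onz(p,q,.03)[:2] for q in b]).round(3).tolist())
# dark block
for z in (.03,.1): print([onz(T,q,z)[:2].round(3).tolist() for q in ((45,215),(110,220),(105,252),(42,245))])
print([onz(S,q,.1)[:2].round(3).tolist() for q in ((510,275),(560,290),(497,300),(560,330))])
E
```

```text
holes
[ 0.4536 -0.3569  0.1   ] [ 0.4562 -0.3556  0.1   ] [ 0.4539 -0.358   0.0972]
[ 0.4685 -0.23    0.1   ] [ 0.4643 -0.2262  0.1   ] [ 0.4672 -0.2268  0.1032]
[ 0.4861 -0.0991  0.1   ] [ 0.4801 -0.1064  0.1   ] [ 0.4859 -0.1003  0.1077]
thin1_mid S 0.68 [349. 255.] 1096 [[0.457, 0.119], [0.394, 0.257], [0.497, 0.285], [0.556, 0.155]]
thin1_mid S 0.62 [430. 248.] 406 [[0.361, 0.322], [0.339, 0.368], [0.411, 0.382], [0.432, 0.337]]
thin1_mid T 0.73 [172. 257.] 915 [[0.464, 0.397], [0.474, 0.346], [0.356, 0.316], [0.346, 0.366]]
thin1_mid T 0.42 [225. 298.] 340 [[0.266, 0.288], [0.36, 0.157], [0.348, 0.148], [0.254, 0.279]]
sander S 0.78 [278. 294.] 590 [[0.696, 0.052], [0.642, 0.034], [0.614, 0.138], [0.669, 0.152]]
sander S 0.62 [427. 218.] 636 [[0.303, 0.287], [0.19, 0.298], [0.215, 0.391], [0.322, 0.376]]
sander T 0.77 [277. 180.] 1044 [[0.596, 0.147], [0.679, 0.075], [0.628, 0.021], [0.547, 0.094]]
sander T 0.36 [333. 121.] 714 [[0.741, -0.017], [0.848, -0.051], [0.827, -0.11], [0.721, -0.075]]
sander T 0.35 [171. 256.] 965 [[0.464, 0.398], [0.474, 0.344], [0.354, 0.315], [0.344
[... 654 characters left out ...]
6], [0.253, 0.276]]
glue S 0.58 [197. 303.] 1327 [[0.709, -0.158], [0.665, -0.108], [0.775, -0.008], [0.814, -0.054]]
glue T 0.94 [334. 118.] 747 [[0.839, -0.03], [0.839, -0.096], [0.729, -0.095], [0.729, -0.03]]
mallet S 0.89 [273. 178.] 1389 [[0.347, -0.334], [0.224, -0.068], [0.366, -0.008], [0.479, -0.253]]
mallet T 0.85 [343. 287.] 1882 [[0.364, -0.026], [0.44, -0.312], [0.329, -0.334], [0.255, -0.054]]
mallet T 0.25 [409. 204.] 16882 [[0.452, -0.018], [0.72, -0.046], [0.67, -0.505], [0.409, -0.457]]
[[0.512, 0.703], [0.5, 0.526], [0.416, 0.531], [0.432, 0.7]]
[[0.501, 0.656], [0.491, 0.491], [0.412, 0.496], [0.427, 0.654]]
[[0.434, 0.535], [0.429, 0.636], [0.511, 0.515], [0.53, 0.637]]
```

Run:
```python
from h import *
import plant
print([k for k in dir(plant) if not k.startswith('_')]); print(getattr(plant,'grasp_offset',None))
T=cam("top"); im=T["pixels"]
hsv=cv2.cvtColor(im,cv2.COLOR_BGR2HSV)
for c in ((171,256),(225,250)): print(hsv[c[1],c[0]])
print(hsv[256,200],hsv[230,250])
for x0,x1,y0,y1 in ((152,192,225,285),(203,245,222,280)):
    sub=im[y0:y1,x0:x1].reshape(-1,3).astype(np.float32)
    _,l,cen=cv2.kmeans(sub,2,None,(3,50,.1),5,cv2.KMEANS_PP_CENTERS)
    l=l.reshape(y1-y0,x1-x0); k=l[30,20]
    m=np.zeros(im.shape[:2],bool); m[y0:y1,x0:x1]=(l==k)
    b=rect(m); w=np.array([onz(T,q,.028)[:2] for q in b]); c=w.mean(0)
    e1=w[1]-w[0];e2=w[2]-w[1];e=e1 if np.hypot(*e1)>np.hypot(*e2) else e2
    print(c.round(4),np.hypot(*e1).round(4),np.hypot(*e2).round(4),"axis deg",np.degrees(np.arctan2(e[1],e[0])).round(1))
```

```text
['Unreachable', 'get_state', 'grasp_offset', 'mark_of', 'read_camera', 'sign_off', 'silhouettes', 'spot_in']
0.0187
[ 13 127 139]
[ 13 127 139]
[ 16 111 145] [ 15 111 151]
[0.4134 0.3564] 0.1035 0.1524 axis deg -176.5
[0.4316 0.1906] 0.1416 0.0477 axis deg -6.7
```

>>> jog_arm(targets="20 10 34 0 0 -4 1;20 10 34 0 0 -4 1;20 10 34 0 0 -4 1;15 37 0 0 0 -4 1;15 37 0 0 0 -4 1;10 40 0 0 0 -4 1;10 40 0 0 0 -4 1;0 41 0 0 0 -3 1;0 41 0 0 0 0 1;0 41 0 0 0 0 1")

```text
time: 3.23
eef_pos: [0.3885, -0.3047, 0.3354]
tcp_rot: [0.997, -0.078, 0.004, -0.001]
contact_force: [0.4, -0.2, 1.1]
opening: 0.997
```

>>> jog_arm(targets="0 41 0 0 0 0 1;0 41 0 0 0 0 1;0 41 0 0 0 0 1;0 41 0 0 0 0 1;0 41 0 0 0 0 1;0 41 0 0 0 0 1;0 41 0 0 0 0 1;0 41 0 0 0 0 1;0 41 0 0 0 0 1;0 0 0 0 0 0 1")

```text
time: 4.07
eef_pos: [0.3826, 0.0763, 0.3384]
tcp_rot: [0.997, -0.076, 0.011, -0.001]
contact_force: [0.4, -0.1, 0.4]
opening: 0.998
```

Run:
```python
from h import *
W=cam("wrist");cv2.imwrite("pics/w1.png",W["pixels"]); print(get_state()["qpos"])
```

```text
[-7.12368241e-02 -4.66998591e-01  2.08614267e+00 -1.05549121e-04
  1.50105480e+00  1.65284148e+00]
```

View pics/w1.png

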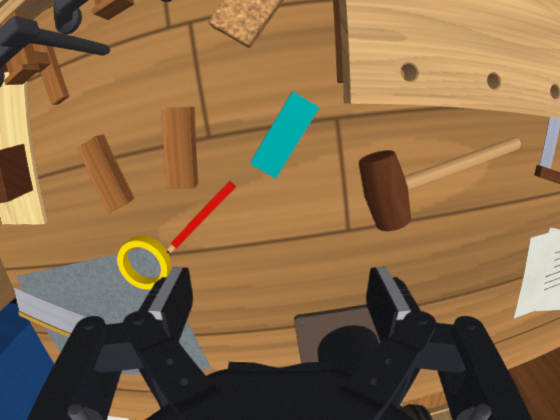

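>>> jog_arm(targets="8 34 -10 0 0 0 1;8 34 -20 0 0 0 1;8 34 -20 0 0 0 1;5 14 -30 0 0 0 1;0 0 0 0 0 0 1;0 0 0 0 0 0 1")

```text
time: 4.62
eef_pos: [0.4164, 0.1877, 0.2597]
tcp_rot: [0.997, -0.082, 0.017, 0.002]
contact_force: [0.7, 0.0, 0.6]
opening: 1.004
```

Run:
```python
from h import *
W=cam("wrist");cv2.imwrite("pics/w2.png",W["pixels"]); s=get_state();print(s["eef_pos"],s["dq"].round(3))
for a in silhouettes("thin1_mid",W): 
    b=rect(a["mask"]);print(a["p"],a["uv"],b.round(0).tolist(),[onz(W,q,.028)[:2].round(4).tolist() for q in b])
```

```text
[0.41599992 0.18722006 0.25916222] [-0.017 -0.025 -0.002 -0.     0.008  0.005]
0.68 [150.9, 201.1] [[113.0, 168.0], [146.0, 151.0], [189.0, 232.0], [155.0, 250.0]] [[0.4637, 0.3972], [0.4755, 0.3431], [0.3624, 0.3137], [0.3445, 0.3687]]
0.45 [491.4, 61.3] [[423.0, 0.0], [559.0, 0.0], [559.0, 133.0], [423.0, 133.0]] [[0.6113, -0.0239], [0.6377, -0.2889], [0.4243, -0.2504], [0.4429, 0.0031]]
```

View pics/w2.png

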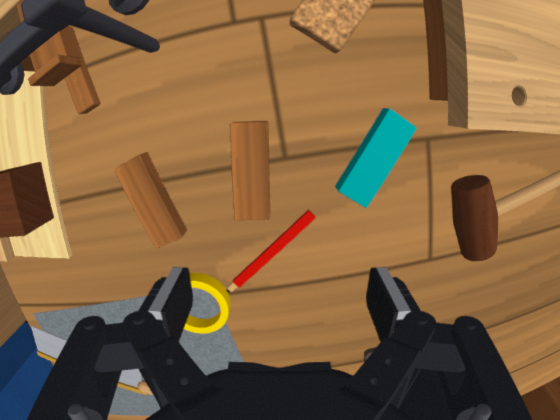

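Run:
```python
from h import *
W=cam("wrist")
im=cv2.resize(W["pixels"][100:270,100:290],None,fx=4,fy=4,interpolation=2)[:, :];cv2.imwrite("pics/w2c.png",cv2.resize(im,None,fx=.85,fy=.85))
for cs in ([(230,122),(268,121),(270,219),(234,219)],[(116,166),(147,153),(186,234),(158,247)]):
    w=np.array([onz(W,q,.028)[:2] for q in cs]);print(w.round(4).tolist(),w.mean(0), [np.hypot(*(w[i]-w[i-1])).round(4) for i in range(4)])
    d=(w[0]+w[1]-w[2]-w[3]);print(np.degrees(np.arctan2(d[1],d[0])))
```

```text
[[0.4886, 0.2323], [0.4818, 0.1887], [0.3639, 0.2068], [0.3711, 0.251]] [0.42636093 0.21971847] [np.float64(0.1189), np.float64(0.0441), np.float64(0.1193), np.float64(0.0448)]
-8.863583349939413
[[0.466, 0.3908], [0.473, 0.3426], [0.3609, 0.3178], [0.3484, 0.3626]] [0.41207785 0.35342525] [np.float64(0.121), np.float64(0.0487), np.float64(0.1147), np.float64(0.0465)]
13.00817684005862
```

View pics/w2c.png

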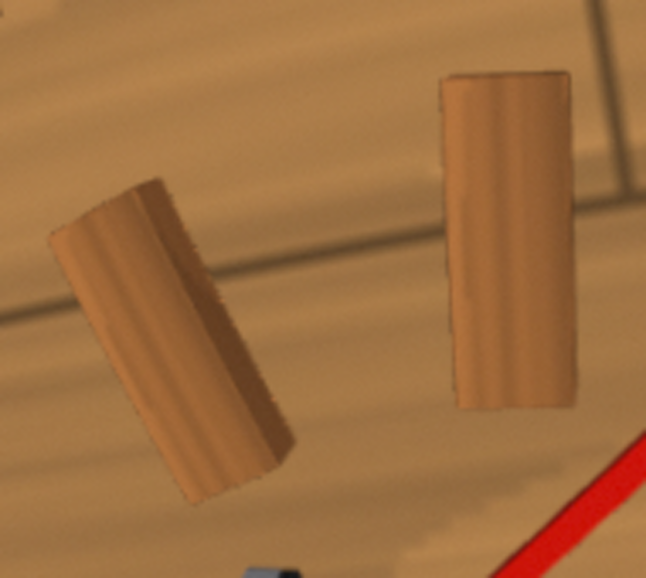

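```bash
cat >> h.py <<'E'
def delta(pos,hd,q=None):
    "hd: tool x heading deg (jaw = hd-90), pointing down"
    s=get_state();h=np.radians(hd)
    Rt=np.array([[np.cos(h),np.sin(h),0],[np.sin(h),-np.cos(h),0],[0,0,-1]])
    rv=np.degrees((R.from_matrix(Rt)*R.from_quat(s["tcp_rot"]).inv()).as_rotvec())
    print("t",round(s["time"],2),"pos",s["eef_pos"].round(4),"d mm",((np.array(pos)-s["eef_pos"])*1000).round(1),"rot",rv.round(1),"F",s["contact_force"].round(1),"op",round(s["opening"],3),"q",s["qpos"].round(2))
E
python3 -c "
from h import *
delta([.4264,.2197,.08],-8.9)"
```

```text
t 4.77 pos [0.4167 0.1871 0.261 ] d mm [   9.7   32.6 -181. ] rot [0.3 2.  0.6] F [ 1.  -0.2  1.6] op 0.997 q [ 0.21 -0.26  2.07 -0.01  1.29  1.95]
```

>>> jog_arm(targets="3 11 -33 0 2 0.6 0.6;3 11 -36 0 0 0 0.6;3 11 -36 0 0 0 0.6;0 0 -36 0 0 0 0.6;0 0 -36 0 0 0 0.6;0 0 0 0 0 0 0.6;0 0 0 0 0 0 0.6")

```text
time: 5.35
eef_pos: [0.4389, 0.2149, 0.0976]
tcp_rot: [0.996, -0.084, 0.018, -0.002]
contact_force: [0.6, -0.7, 0.3]
opening: 0.8
```

```bash
python3 -c "
from h import *
delta([.4264,.2197,.002],-8.9)"
```

```text
t 5.35 pos [0.4389 0.2149 0.0976] d mm [-12.5   4.8 -95.6] rot [-0.1  2.1  0.8] F [ 0.6 -0.7  0.3] op 0.8 q [ 0.25  0.01  2.15 -0.01  0.94  2.  ]
```

>>> jog_arm(targets="-12 4 -20 0 2 0.8 0.6;-2 0 -25 0 1 0 0.6;0 0 0 0 0 0 0.6")

```text
time: 5.6
eef_pos: [0.432, 0.2185, 0.0618]
tcp_rot: [0.997, -0.079, -0.001, -0.002]
contact_force: [-0.9, -0.4, -0.3]
opening: 0.799
```

```bash
python3 -c "
from h import *
delta([.4264,.2197,.002],-8.9)"
```

```text
t 5.6 pos [0.432  0.2185 0.0618] d mm [ -5.6   1.2 -59.8] rot [-0.3 -0.1  0.2] F [-0.9 -0.4 -0.3] op 0.799 q [0.26 0.08 2.16 0.01 0.9  1.98]
```

>>> jog_arm(targets="-6 1 -15 0 0 0 0.6;-2 0 -15 0 0 0 0.6;-2 0 -15 0 0 0 0.6;0 0 -8 0 0 0 0.6;0 0 -4 0 0 0 0.6;0 0 0 0 0 0 0.6")

```text
time: 6.1
eef_pos: [0.4387, 0.2211, 0.0241]
tcp_rot: [0.997, -0.081, 0.016, -0.008]
contact_force: [-0.0, -0.2, -0.3]
opening: 0.801
```

```bash
python3 -c "
from h import *
delta([.4264,.2197,.002],-8.9)
W=cam('wrist');cv2.imwrite('pics/w3.png',W['pixels'])"
```

```text
t 6.1 pos [0.4387 0.2211 0.0241] d mm [-12.3  -1.4 -22.1] rot [-0.7  1.8  0.4] F [-0.  -0.2 -0.3] op 0.801 q [0.26 0.15 2.17 0.01 0.79 1.99]
```

View pics/w3.png

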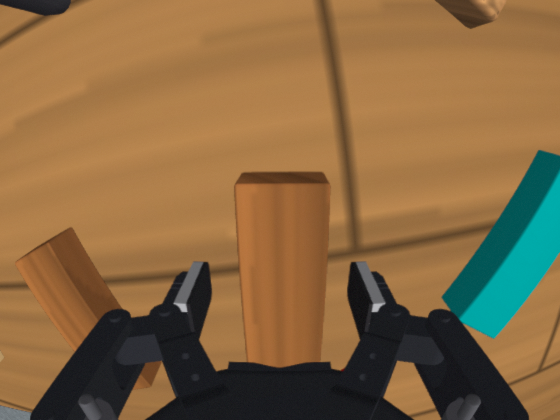

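>>> jog_arm(targets="-12 -1 -4 -0.5 2 0.4 0.6;-4 0 -8 0 1 0 0.6;-4 0 -8 0 1 0 0.6;-3 0 -3 0 0.5 0 0.6;0 0 0 0 0 0 0.6")

```text
time: 6.57
eef_pos: [0.421, 0.2214, 0.0062]
tcp_rot: [0.997, -0.078, -0.019, -0.002]
contact_force: [0.4, 0.6, -0.1]
opening: 0.8
```

```bash
python3 -c "
from h import *
delta([.4264,.2197,.002],-8.9)"
```

```text
t 6.57 pos [0.421  0.2214 0.0062] d mm [ 5.4 -1.7 -4.2] rot [-0.4 -2.1  0. ] F [ 0.4  0.6 -0.1] op 0.8 q [0.26 0.19 2.17 0.02 0.82 1.97]
```

>>> jog_arm(targets="5 -2 -4 0 -2 0 0.6;0 0 0 0 0 0 0.6;0 0 0 0 0 0 0.6")

```text
time: 6.82
eef_pos: [0.4264, 0.2194, 0.0018]
tcp_rot: [0.997, -0.078, -0.001, -0.004]
contact_force: [0.5, 0.6, -0.0]
opening: 0.8
```

```bash
python3 -c "
from h import *
delta([.4264,.2197,.002],-8.9)"
```

```text
t 6.82 pos [0.4264 0.2194 0.0018] d mm [-0.   0.3  0.2] rot [-0.4 -0.1  0. ] F [ 0.5  0.6 -0. ] op 0.8 q [0.26 0.19 2.18 0.01 0.77 1.98]
```

>>> jog_arm(targets="0 0 0 0 0 0 -1;0 0 0 0 0 0 -1;0 0 0 0 0 0 -1;0 0 0 0 0 0 -1;0 0 0 0 0 0 -1;0 0 0 0 0 0 -1", force=60)

```text
time: 7.32
eef_pos: [0.4271, 0.2199, 0.0027]
tcp_rot: [0.997, -0.078, -0.001, -0.004]
contact_force: [-0.8, 0.2, -1.5]
opening: 0.502
```

>>> jog_arm(targets="0 0 12 0 0 0 -1;0 0 20 0 0 0 -1;0 0 30 0 0 0 -1;0 0 38 0 0 0 -1;0 0 38 0 0 0 -1;0 0 38 0 0 0 -1;0 0 38 0 0 0 -1;3 -30 20 0 0 0 -1;3 -30 0 0 0 0 -1;3 -30 0 0 0 0 -1")

```text
time: 8.15
eef_pos: [0.427, 0.129, 0.2447]
tcp_rot: [0.997, -0.073, -0.006, -0.002]
contact_force: [-0.5, 0.3, -1.2]
opening: 0.501
```

```bash
python3 -c "
from h import *
delta([.47,-.05,.25],-7.1)"
```

```text
t 8.15 pos [0.427  0.129  0.2447] d mm [  43.  -179.     5.3] rot [-0.3 -0.7  1.3] F [-0.5  0.3 -1.2] op 0.501 q [ 0.06 -0.25  2.09  0.01  1.31  1.78]
```

>>> jog_arm(targets="8 -36 3 0 0 0.5 -1;8 -36 3 0 0 0.5 -1;8 -36 3 0 0 0.5 -1;8 -36 3 0 0 0 -1;8 -36 0 0 0 0 -1;0 0 0 0 0 0 -1;0 0 0 0 0 0 -1")

```text
time: 8.73
eef_pos: [0.4662, -0.0637, 0.2587]
tcp_rot: [0.998, -0.061, -0.004, -0.001]
contact_force: [-0.6, -0.1, -0.5]
opening: 0.505
```

```bash
python3 -c "
from h import *
delta([.47,-.05,.25],-7.1)
W=cam('wrist');cv2.imwrite('pics/w4.png',W['pixels'])
for n in ('hole1','thin1_mid'):
  for a in mark_of(n,W): print(n,np.round(a['uv'],1),a['p'],onz(W,a['uv'],.1).round(4))
"
```

```text
t 8.73 pos [ 0.4662 -0.0637  0.2587] d mm [ 3.8 13.7 -8.7] rot [-0.2 -0.4 -0.1] F [-0.6 -0.1 -0.5] op 0.505 q [-0.35 -0.2   2.03  0.    1.32  1.34]
hole1 [434.2 159.3] 0.94 [ 0.4752 -0.2233  0.1   ]
hole1 [524.2 167.2] 0.89 [ 0.4572 -0.3506  0.1   ]
thin1_mid [ 28.7 236.1] 0.77 [0.4421 0.2683 0.1   ]
```

View pics/w4.png

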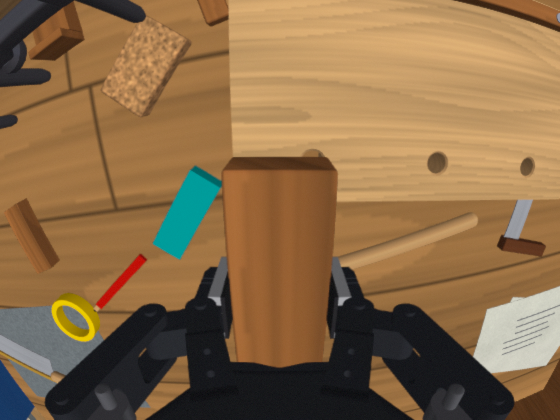

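>>> jog_arm(targets="12 -30 0 0 0 0 -1;18 -30 -6 0 0 0 -1;18 -30 -8 0 0 0 -1;18 -30 -8 0 0 0 -1;18 -30 -8 0 0 0 -1;18 -20 -8 0 0 0 -1;0 0 0 0 0 0 -1;0 0 0 0 0 0 -1")

```text
time: 9.55
eef_pos: [0.573, -0.223, 0.2175]
tcp_rot: [0.999, -0.047, -0.004, -0.004]
contact_force: [0.3, -0.0, -0.8]
opening: 0.503
```

```bash
python3 -c "
from h import *
delta([.573,-.239,.2],-7.2)
W=cam('wrist');cv2.imwrite('pics/w5.png',W['pixels'])
for n in ('hole1','thin1_mid'):
  for a in mark_of(n,W): print(n,np.round(a['uv'],1),a['p'],onz(W,a['uv'],.1).round(4))
"
```

```text
t 9.55 pos [ 0.573  -0.223   0.2175] d mm [  0.  -16.  -17.5] rot [-0.4 -0.4 -1.8] F [ 0.3 -0.  -0.8] op 0.503 q [-0.54  0.17  1.74  0.    1.24  1.13]
hole1 [165.1 293.2] 0.63 [ 0.4825 -0.0974  0.1   ]
hole1 [416.4 292.2] 0.58 [ 0.4588 -0.3538  0.1   ]
thin1_mid [ 57.  336.1] 0.18 [0.4077 0.093  0.1   ]
```

View pics/w5.png

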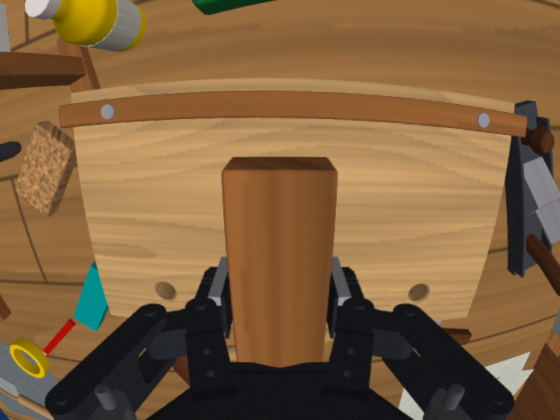

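Run:
```python
from h import *
W=cam('wrist')
im=W["pixels"];cv2.imwrite("pics/w5c.png",cv2.resize(im[90:330,60:540],None,fx=1.66,fy=1.66,interpolation=2))
print(W["world_from_camera"].round(3))
for q in ((166,291),(418,292)): print(onz(W,q,.1).round(4))
for q in ((90,125),(180,119),(280,117),(380,120),(480,127)): print(onz(W,q,.122).round(4))
for q in ((223,170),(335,170),(231,158),(329,158)): print(onz(W,q,.2175-.002+.028).round(4),onz(W,q,.2155).round(4))
```

```text
[[-0.094  0.938  0.333  0.658]
 [-0.996 -0.086 -0.038 -0.232]
 [-0.007 -0.335  0.942  0.361]
 [ 0.     0.     0.     1.   ]]
[ 0.4841 -0.0983  0.1   ]
[ 0.4575 -0.3556  0.1   ]
[ 0.6575 -0.0737  0.122 ]
[ 0.6488 -0.1544  0.122 ]
[ 0.6413 -0.2292  0.122 ]
[ 0.6342 -0.3038  0.122 ]
[ 0.6269 -0.3946  0.122 ]
[ 0.6326 -0.2075  0.2435] [ 0.6264 -0.2017  0.2155]
[ 0.6287 -0.2491  0.2435] [ 0.6216 -0.2533  0.2155]
[ 0.6368 -0.2111  0.2435] [ 0.6316 -0.2061  0.2155]
[ 0.6335 -0.2471  0.2435] [ 0.6275 -0.2508  0.2155]
```

View pics/w5c.png

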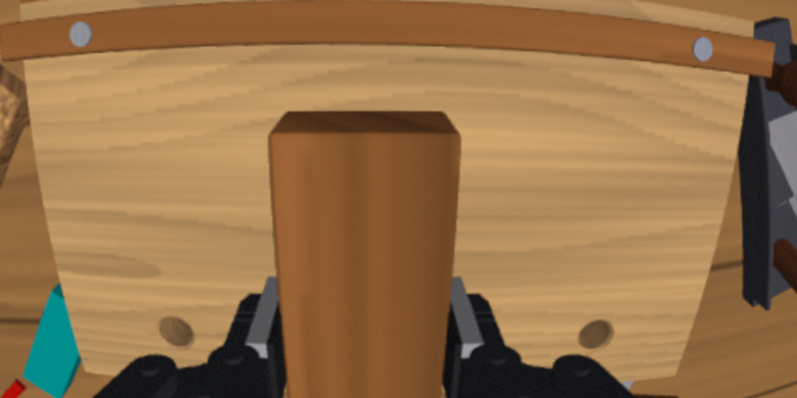

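>>> jog_arm(targets="2 -16 -5 -0.4 0 -0.6 -1;0 0 -14 0 0 0 -1;0 0 -14 0 0 0 -1;0 0 -14 0 0 0 -1;0 0 -14 0 0 0 -1;0 0 0 0 0 0 -1;0 0 0 0 0 0 -1")

```text
time: 10.33
eef_pos: [0.5734, -0.2374, 0.1565]
tcp_rot: [0.999, -0.052, -0.0, 0.002]
contact_force: [-0.9, 0.1, -0.4]
opening: 0.5
```

```bash
python3 -c "
from h import *
delta([.5752,-.2385,.106],-6)
"
```

```text
t 10.33 pos [ 0.5734 -0.2374  0.1565] d mm [  1.8  -1.1 -50.5] rot [ 0.3 -0.  -0.1] F [-0.9  0.1 -0.4] op 0.5 q [-0.55  0.24  1.78 -0.    1.12  1.12]
```

>>> jog_arm(targets="0 -1 -12 0 0 0 -1;0 0 -12 0 0 0 -1;0 0 -12 0 0 0 -1;0 0 -8 0 0 0 -1;0 0 -4 0 0 0 -1;0 0 0 0 0 0 -1;0 0 0 0 0 0 -1")

```text
time: 10.92
eef_pos: [0.5733, -0.2385, 0.1042]
tcp_rot: [0.999, -0.052, 0.001, 0.003]
contact_force: [0.1, 0.1, -1.0]
opening: 0.505
```

```bash
python3 -c "
from h import *
delta([.580,-.2385,.103],-6)
"
```

```text
t 10.92 pos [ 0.5733 -0.2385  0.1042] d mm [ 6.7  0.  -1.2] rot [ 0.3  0.1 -0.1] F [ 0.1  0.1 -1. ] op 0.505 q [-0.56  0.3   1.81 -0.    1.03  1.12]
```

Push gently towards the stop in 2 mm steps.

>>> jog_arm(targets="3 0 -1 0 0 0 -1;2 0 0 0 0 0 -1;2 0 0 0 0 0 -1;1 0 0 0 0 0 -1;0 0 0 0 0 0 -1")

```text
time: 11.33
eef_pos: [0.5814, -0.2389, 0.1044]
tcp_rot: [0.999, -0.052, -0.001, 0.003]
contact_force: [-0.3, 0.1, -1.1]
opening: 0.504
```

>>> jog_arm(targets="2 0 0 0 0 0 -1;1 0 0 0 0 0 -1;0 0 0 0 0 0 -1")

```text
time: 11.58
eef_pos: [0.5814, -0.2388, 0.1045]
tcp_rot: [0.999, -0.052, -0.006, 0.002]
contact_force: [0.5, -0.2, -1.1]
opening: 0.503
```

>>> jog_arm(targets="0 0 -2 0 -0.6 0 -1;0 0 -1 0 0 0 -1;0 0 0 0 0 0 -1;0 0 0 0 0 0 -1")

```text
time: 11.92
eef_pos: [0.5815, -0.2388, 0.1027]
tcp_rot: [0.999, -0.052, 0.0, 0.002]
contact_force: [-1.6, -0.9, 0.3]
opening: 0.5
```

```bash
python3 -c "
from h import *
delta([.580,-.2385,.103],-6)
W=cam('wrist');cv2.imwrite('pics/w6.png',W['pixels'])
"
```

```text
t 11.92 pos [ 0.5815 -0.2388  0.1027] d mm [-1.5  0.3  0.3] rot [ 0.2  0.  -0.1] F [-1.6 -0.9  0.3] op 0.5 q [-0.55  0.32  1.79 -0.    1.03  1.13]
```

View pics/w6.png

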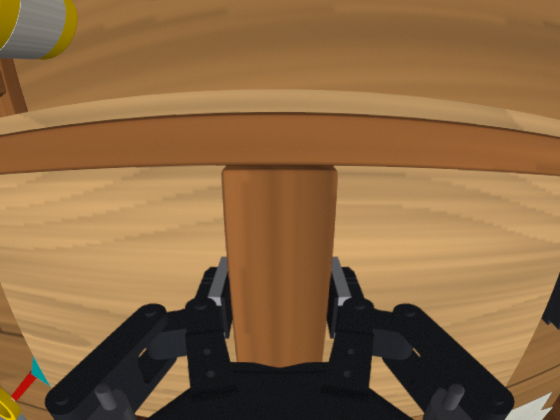

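>>> jog_arm(targets="0 0 0 0 0 0 0.5;0 0 0 0 0 0 0.5;0 0 0 0 0 0 0.5;0 0 0 0 0 0 0.5;0 0 15 0 0 0 0.5;0 0 25 0 0 0 0.5;0 0 30 0 0 0 0.5;-5 0 30 0 0 0 0.5;-10 10 30 0 0 0 0.5;0 0 0 0 0 0 0.5")

```text
time: 12.8
eef_pos: [0.5682, -0.2283, 0.2416]
tcp_rot: [0.999, -0.052, 0.004, 0.003]
contact_force: [0.8, -0.1, 1.2]
opening: 0.749
```

Run:
```python
from h import *
delta([.412,.357,.25],14)
W=cam('wrist');cv2.imwrite('pics/w7.png',W['pixels'])
T=cam('top');cv2.imwrite('pics/t7.png',T['pixels'])
```

```text
t 12.8 pos [ 0.5682 -0.2283  0.2416] d mm [-156.2  585.3    8.4] rot [ 0.3  0.5 19.9] F [ 0.8 -0.1  1.2] op 0.749 q [-0.55  0.14  1.73 -0.    1.26  1.13]
```

View pics/w7.png

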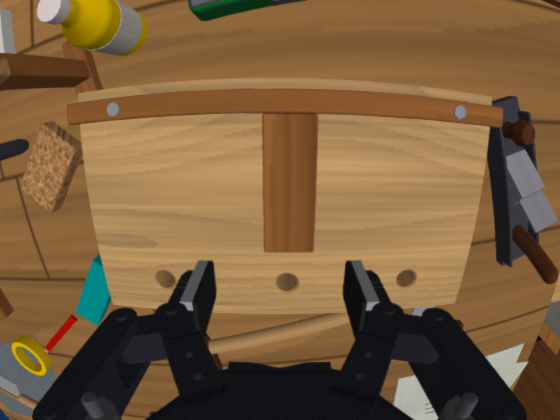

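View pics/t7.png

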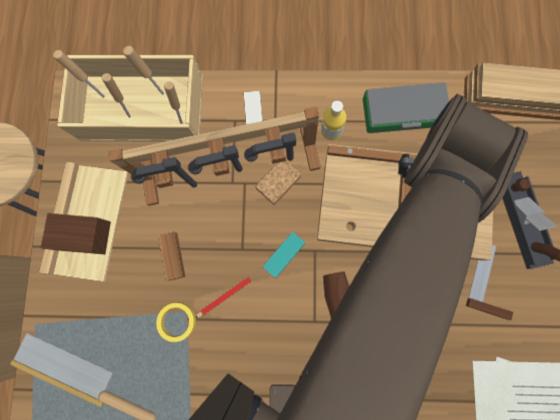

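Run:
```python
from h import *
W=cam('wrist');
cv2.imwrite("pics/w7c.png",cv2.resize(W["pixels"][240:310,140:440],None,fx=2.6,fy=2.6,interpolation=2))
for a in mark_of("hole1",W): print(np.round(a['uv'],1),a['p'],onz(W,a['uv'],.1).round(4))
H=np.array([onz(W,q,.1) for q in ((165.5,278.5),(287,281.5),(406,278))]);print(H.round(4),H.mean(0))
d=H[0]-H[2];print(np.degrees(np.arctan2(-d[0],d[1])),np.linalg.norm(d))
for q in ((264,251),(314,251),(263,113),(318,113)): print(onz(W,q,.128).round(4))
```

```text
[404.7 279. ] 0.87 [ 0.4589 -0.3522  0.1   ]
[285.5 283. ] 0.75 [ 0.472  -0.2256  0.1   ]
[164.  279.3] 0.56 [ 0.486  -0.0986  0.1   ]
[[ 0.4869 -0.1006  0.1   ]
 [ 0.4737 -0.2272  0.1   ]
 [ 0.4599 -0.3536  0.1   ]] [ 0.47349134 -0.22714627  0.1       ]
-6.077244872467428 0.2544597151092194
[ 0.5248 -0.2113  0.128 ]
[ 0.5202 -0.2545  0.128 ]
[ 0.6406 -0.2241  0.128 ]
[ 0.6365 -0.266   0.128 ]
```

View pics/w7c.png

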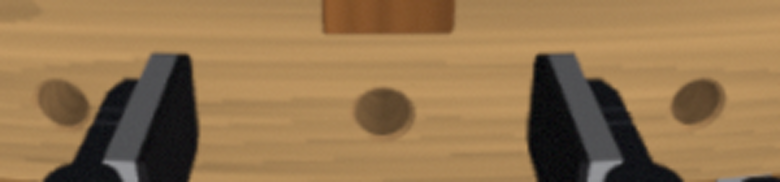

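>>> jog_arm(targets="-12 38 5 0 0 2 0.7;-12 38 5 0 0 2 0.7;-12 38 5 0 0 2 0.7;-12 38 0 0 0 2 0.7;-12 38 0 0 0 2 0.7;-12 38 0 0 0 2 0.7;-12 38 0 0 0 2 0.7;-10 38 0 0 0 2 0.7;-10 38 0 0 0 2 0.7;-10 38 0 0 0 2 0.7")

```text
time: 13.83
eef_pos: [0.4381, 0.1597, 0.2256]
tcp_rot: [0.992, 0.122, -0.019, -0.003]
contact_force: [1.8, 1.3, 0.4]
opening: 0.85
```

>>> jog_arm(targets="-7 38 0 0 0 0 0.7;-7 38 0 0 0 0 0.7;-6 38 -5 0 0 0 0.7;-6 30 -5 0 0 0 0.7;0 0 0 0 0 0 0.7;0 0 0 0 0 0 0.7")

```text
time: 14.33
eef_pos: [0.4014, 0.3151, 0.2038]
tcp_rot: [0.991, 0.127, -0.029, -0.001]
contact_force: [0.3, 0.1, -0.3]
opening: 0.845
```

Run:
```python
from h import *
delta([.412,.357,.15],14)
W=cam('wrist');cv2.imwrite('pics/w8.png',W['pixels'])
```

```text
t 14.33 pos [0.4014 0.3151 0.2038] d mm [ 10.6  41.9 -53.8] rot [ 0.3 -3.3 -0.6] F [ 0.3  0.1 -0.3] op 0.845 q [ 0.46 -0.03  1.98  0.02  1.25  1.76]
```

View pics/w8.png

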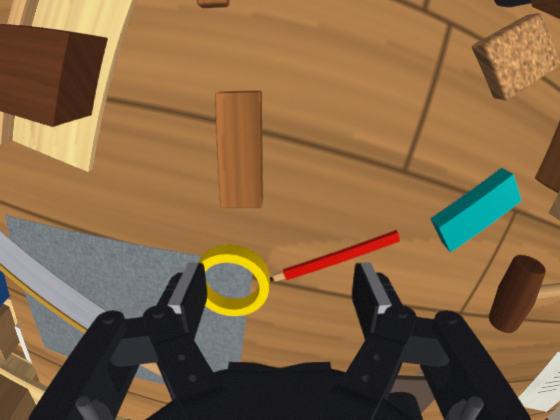

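Run:
```python
from h import *
W=cam('wrist')
cv2.imwrite("pics/w8c.png",cv2.resize(W["pixels"][70:230,190:290],None,fx=3.5,fy=3.5,interpolation=2))
cs=[(216,92),(262,91),(263,207),(219,208)]
w=np.array([onz(W,q,.028)[:2] for q in cs]);print(w.round(4).tolist(),w.mean(0), [np.hypot(*(w[i]-w[i-1])).round(4) for i in range(4)])
d=(w[0]+w[1]-w[2]-w[3]);h=np.degrees(np.arctan2(d[1],d[0]));print(h)
delta([*w.mean(0),.08],h)
```

```text
[[0.4634, 0.3946], [0.4743, 0.3516], [0.359, 0.3224], [0.3458, 0.3675]] [0.41063952 0.35902918] [np.float64(0.1207), np.float64(0.0443), np.float64(0.119), np.float64(0.0469)]
13.587400056689724
t 14.43 pos [0.4019 0.3138 0.204 ] d mm [   8.8   45.2 -124. ] rot [ 0.2 -3.3 -0.9] F [0.4 0.1 0.1] op 0.852 q [ 0.45 -0.03  1.98  0.02  1.25  1.76]
```

View pics/w8c.png

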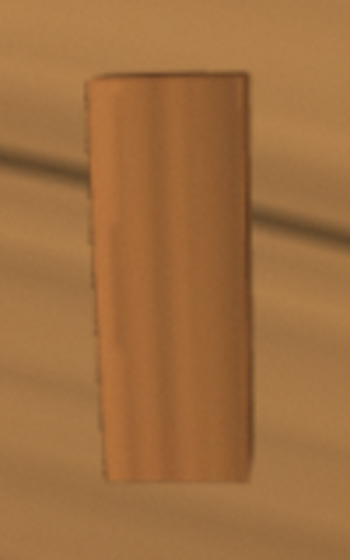

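>>> jog_arm(targets="5 22 -10 0 -3.3 -0.9 0.7;3 15 -15 0 0 0 0.7;0 6 -20 0 0 0 0.7;-1 0 -20 0 0 0 0.7;-1 0 -20 0 0 0 0.7;-1 0 -20 0 0 0 0.7;0 0 0 0 0 0 0.7;0 0 0 0 0 0 0.7")

```text
time: 15.1
eef_pos: [0.4139, 0.3479, 0.0961]
tcp_rot: [0.994, 0.109, 0.003, 0.003]
contact_force: [-0.3, 0.6, -0.1]
opening: 0.85
```

```bash
python3 -c "
from h import *
delta([.4106,.359,.05],13.6)
"
```

```text
t 15.1 pos [0.4139 0.3479 0.0961] d mm [ -3.3  11.1 -46.1] rot [0.3 0.3 1.1] F [-0.3  0.6 -0.1] op 0.85 q [ 0.51  0.15  2.01 -0.01  0.98  1.87]
```

>>> jog_arm(targets="-3 11 -8 0 0 1.1 0.7;0 0 -12 0 0 0 0.7;0 0 -12 0 0 0 0.7;0 0 -12 0 0 0 0.7;0 0 -12 0 0 0 0.7;0 0 0 0 0 0 0.7;0 0 0 0 0 0 0.7")

```text
time: 15.68
eef_pos: [0.4144, 0.3597, 0.0392]
tcp_rot: [0.993, 0.118, 0.006, 0.002]
contact_force: [0.7, -0.3, 0.5]
opening: 0.852
```

```bash
python3 -c "
from h import *
delta([.4106,.359,.002],13.6)
W=cam('wrist');cv2.imwrite('pics/w9.png',W['pixels'])
"
```

```text
t 15.68 pos [0.4144 0.3597 0.0392] d mm [ -3.8  -0.7 -37.2] rot [0.1 0.7 0.1] F [ 0.7 -0.3  0.5] op 0.852 q [ 0.53  0.25  2.01 -0.01  0.87  1.88]
```

View pics/w9.png

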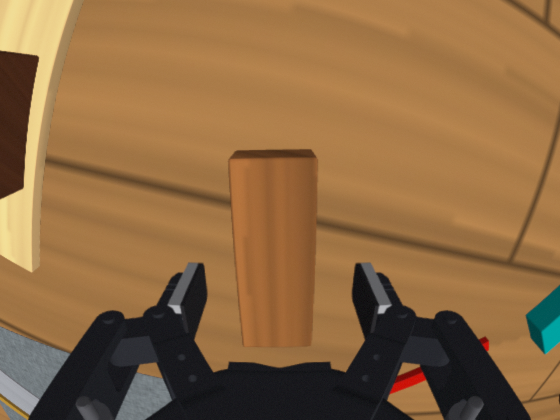

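>>> jog_arm(targets="-4 0 -6 0 0.6 0 0.7;-1 0 -12 0 0 0 0.7;-1 0 -12 0 0 0 0.7;0 0 -6 0 0 0 0.7;0 0 -2 0 0 0 0.7;0 0 0 0 0 0 0.7")

```text
time: 16.23
eef_pos: [0.4081, 0.3601, -0.0016]
tcp_rot: [0.993, 0.118, 0.001, 0.001]
contact_force: [-0.7, 1.0, 0.8]
opening: 0.849
```

```bash
python3 -c "
from h import *
delta([.4106,.359,.002],13.6)
"
```

```text
t 16.23 pos [ 0.4081  0.3601 -0.0016] d mm [ 2.5 -1.1  3.6] rot [0.1 0.2 0.1] F [-0.7  1.   0.8] op 0.849 q [ 0.54  0.32  2.02 -0.    0.8   1.87]
```

>>> jog_arm(targets="2 -1 4 0 0 0 0.7;0 0 0 0 0 0 -1;0 0 0 0 0 0 -1;0 0 0 0 0 0 -1;0 0 0 0 0 0 -1;0 0 0 0 0 0 -1;0 0 0 0 0 0 -1;0 0 0 0 0 0 -1", force=60)

```text
time: 16.9
eef_pos: [0.4116, 0.3596, 0.0044]
tcp_rot: [0.993, 0.118, 0.003, 0.0]
contact_force: [-0.9, 0.1, -1.3]
opening: 0.501
```

>>> jog_arm(targets="0 0 12 0 0 0 -1;0 0 20 0 0 0 -1;0 0 30 0 0 0 -1;0 0 38 0 0 0 -1;0 0 38 0 0 0 -1;0 0 38 0 0 0 -1;0 0 38 0 0 0 -1;4 -30 20 0 0 -2 -1;4 -38 0 0 0 -2 -1;4 -38 0 0 0 -2 -1")

```text
time: 17.73
eef_pos: [0.4163, 0.2518, 0.2548]
tcp_rot: [0.998, 0.069, 0.002, -0.0]
contact_force: [1.0, 0.5, -1.4]
opening: 0.504
```

```bash
python3 -c "
from h import *
delta([.575,-.11,.25],-6)
"
```

```text
t 17.73 pos [0.4163 0.2518 0.2548] d mm [ 158.7 -361.8   -4.8] rot [  0.    0.2 -13.9] F [ 1.   0.5 -1.4] op 0.504 q [ 0.34 -0.16  2.   -0.    1.3   1.77]
```

>>> jog_arm(targets="5 -38 0 0 0 -2 -1;5 -38 0 0 0 -2 -1;10 -36 0 0 0 -2 -1;15 -36 0 0 0 -2 -1;18 -36 0 0 0 -2 -1;18 -36 0 0 0 -2 -1;18 -36 0 0 0 -2 -1;20 -36 -6 0 0 0 -1;20 -34 -6 0 0 0 -1;18 -30 -6 0 0 0 -1")

```text
time: 18.57
eef_pos: [0.5615, -0.1201, 0.2513]
tcp_rot: [0.998, -0.059, 0.013, 0.001]
contact_force: [0.6, 0.3, -0.1]
opening: 0.505
```

```bash
python3 -c "
from h import *
delta([.588,-.109,.16],-6)
"
```

```text
t 18.57 pos [ 0.5615 -0.1201  0.2513] d mm [ 26.5  11.1 -91.3] rot [0.2 1.5 0.7] F [ 0.6  0.3 -0.1] op 0.505 q [-0.39  0.04  1.82  0.01  1.26  1.3 ]
```

>>> jog_arm(targets="20 8 -10 0 1.5 0.7 -1;6 4 -15 0 0 0 -1;0 0 -15 0 0 0 -1;0 0 -15 0 0 0 -1;0 0 -15 0 0 0 -1;0 0 -10 0 0 0 -1;0 0 0 0 0 0 -1;0 0 0 0 0 0 -1")

```text
time: 19.23
eef_pos: [0.59, -0.1179, 0.1718]
tcp_rot: [0.998, -0.059, 0.0, 0.003]
contact_force: [0.8, -0.7, -0.4]
opening: 0.503
```

```bash
python3 -c "
from h import *
delta([.588,-.109,.106],-6)
W=cam('wrist');cv2.imwrite('pics/w10.png',W['pixels'])
for q in ((223,170),(335,170)): print(onz(W,q,get_state()['eef_pos'][2]-.003+.028).round(4))
"
```

```text
t 19.23 pos [ 0.59   -0.1179  0.1718] d mm [ -2.    8.9 -65.8] rot [0.4 0.  0.7] F [ 0.8 -0.7 -0.4] op 0.503 q [-0.36  0.18  1.82 -0.01  1.14  1.33]
[ 0.6503 -0.1041  0.1968]
[ 0.6454 -0.1458  0.1968]
```

View pics/w10.png

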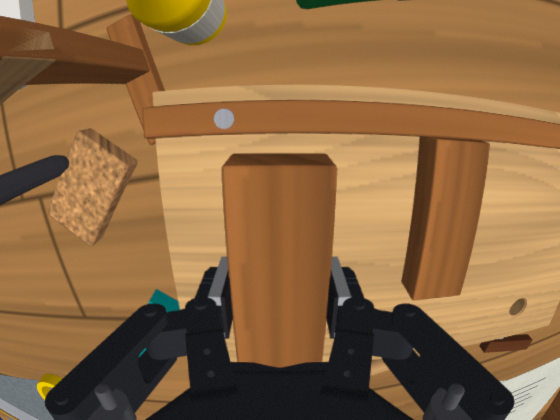

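>>> jog_arm(targets="-1 9 -4 0 0 0.7 -1;0 0 -14 0 0 0 -1;0 0 -14 0 0 0 -1;0 0 -14 0 0 0 -1;0 0 -10 0 0 0 -1;0 0 -5 0 0 0 -1;0 0 0 0 0 0 -1")

```text
time: 19.87
eef_pos: [0.5928, -0.1061, 0.1173]
tcp_rot: [0.999, -0.05, 0.008, 0.005]
contact_force: [-0.5, 0.2, -1.0]
opening: 0.505
```

```bash
python3 -c "
from h import *
delta([.596,-.109,.105],-6)
"
```

```text
t 19.87 pos [ 0.5928 -0.1061  0.1173] d mm [  3.2  -2.9 -12.3] rot [ 0.6  0.9 -0.3] F [-0.5  0.2 -1. ] op 0.505 q [-0.34  0.24  1.86 -0.01  1.03  1.33]
```

>>> jog_arm(targets="-3 -2 -8 0.5 0.9 -0.3 -1;0 0 -4 0 0 0 -1;0 0 0 0 0 0 -1;3 0 0 0 0 0 -1;2 0 0 0 0 0 -1;2 0 0 0 0 0 -1;0 0 0 0 0 0 -1")

```text
time: 20.45
eef_pos: [0.5938, -0.1081, 0.1061]
tcp_rot: [0.999, -0.053, -0.007, 0.0]
contact_force: [0.8, 0.5, -1.1]
opening: 0.5
```

```bash
python3 -c "
from h import *
delta([.596,-.109,.105],-6)
W=cam('wrist');cv2.imwrite('pics/w11.png',W['pixels'])
"
```

```text
t 20.45 pos [ 0.5938 -0.1081  0.1061] d mm [ 2.2 -0.9 -1.1] rot [-0.  -0.8  0.1] F [ 0.8  0.5 -1.1] op 0.5 q [-0.35  0.27  1.84 -0.    1.04  1.33]
```

View pics/w11.png

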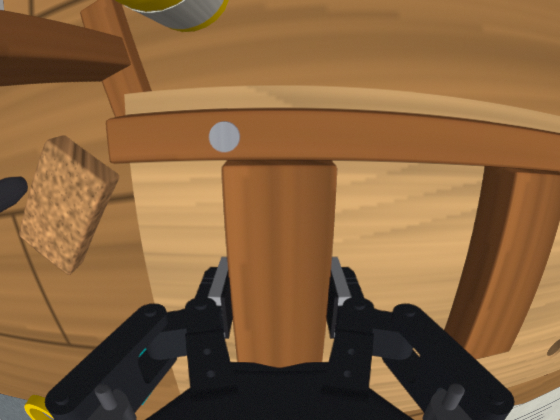

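>>> jog_arm(targets="2 0 -1 0 -0.8 0 -1;2 0 -1 0 0 0 -1;0 0 0 0 0 0 -1;0 0 0 0 0 0 -1")

```text
time: 20.83
eef_pos: [0.594, -0.1079, 0.1041]
tcp_rot: [0.999, -0.053, -0.005, -0.001]
contact_force: [-0.9, 1.2, -1.4]
opening: 0.501
```

```bash
python3 -c "
from h import *
delta([.596,-.109,.104],-6)
"
```

```text
t 20.83 pos [ 0.594  -0.1079  0.1041] d mm [ 2.  -1.1 -0.1] rot [-0.1 -0.6  0.1] F [-0.9  1.2 -1.4] op 0.501 q [-0.35  0.27  1.84 -0.    1.04  1.33]
```

>>> jog_arm(targets="3 0 0 0 -0.6 0 -1;3 0 -1 0 0 0 -1;0 0 -1 0 0 0 -1;0 0 0 0 0 0 -1")

```text
time: 21.17
eef_pos: [0.594, -0.1078, 0.1039]
tcp_rot: [0.999, -0.053, -0.009, -0.001]
contact_force: [-1.8, 0.3, -1.2]
opening: 0.505
```

>>> jog_arm(targets="-1 0 -1 0 -1 0 -1;0 0 -1 0 0 0 -1;0 0 0 0 0 0 0.5;0 0 0 0 0 0 0.5;0 0 0 0 0 0 0.5;0 0 0 0 0 0 0.5;0 0 15 0 0 0 0.5;0 0 25 0 0 0 0.5;-5 -5 30 0 0 0 0.5;-10 -10 36 0 0 0 0.5")

```text
time: 22.0
eef_pos: [0.5766, -0.1204, 0.2014]
tcp_rot: [0.999, -0.052, -0.003, -0.004]
contact_force: [0.3, -1.0, 0.9]
opening: 0.754
```

>>> jog_arm(targets="0 0 20 0 0 0 0.5;0 0 0 0 0 0 0.5")

```text
time: 22.17
eef_pos: [0.5796, -0.123, 0.2308]
tcp_rot: [0.999, -0.052, 0.004, -0.001]
contact_force: [0.1, -0.1, 1.0]
opening: 0.75
```

```bash
python3 -c "
from h import *
delta([.596,-.109,.104],-6)
W=cam('wrist');cv2.imwrite('pics/w12.png',W['pixels'])
for a in mark_of('hole1',W): print(np.round(a['uv'],1),a['p'],onz(W,a['uv'],.1).round(4))
"
```

```text
t 22.17 pos [ 0.5796 -0.123   0.2308] d mm [  16.4   14.  -126.8] rot [-0.1  0.5 -0. ] F [ 0.1 -0.1  1. ] op 0.75 q [-0.38  0.1   1.79  0.01  1.24  1.29]
[486.2 279. ] 0.97 [ 0.4561 -0.3514  0.1   ]
[264.  287.5] 0.86 [ 0.4858 -0.0979  0.1   ]
[384.4 285. ] 0.83 [ 0.4729 -0.2211  0.1   ]
```

View pics/w12.png

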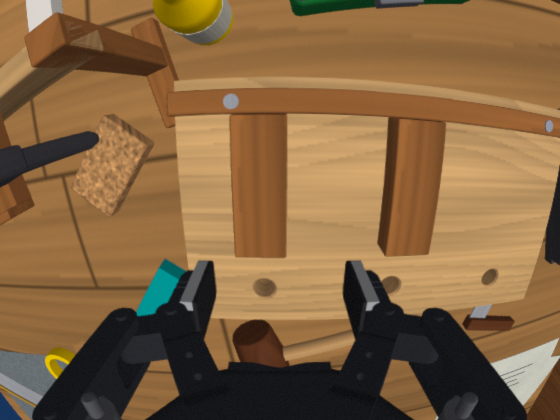

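Run:
```python
from h import *
T=cam("top");S=cam("scene")
for n in("short1_head","long_head","short1_tip","short1_pad"):
  for nm,p,z in (("T",T,.231),("S",S,.231)):
    zz={'tip':.09,'pad':.18,'ead':.231}[n[-3:]]
    for a in mark_of(n,p): print(n,nm,np.round(a["uv"]),round(a["p"],2),onz(p,a["uv"],zz)[:2].round(3))
for (u,v) in ((118,158),(312,113)): print(onz(T,(u,v),.208).round(3))
cv2.imwrite("pics/s12.png",cv2.resize(S["pixels"][200:330,200:480],None,fx=2.8,fy=2.8,interpolation=2))
```

```text
short1_head T [288. 138.] 0.57 [0.657 0.053]
short1_head S [172. 208.] 0.44 [ 0.663 -0.158]
long_head T [170. 161.] 0.87 [0.604 0.308]
long_head S [403. 261.] 0.96 [0.598 0.308]
long_head S [162. 165.] 0.31 [ 0.565 -0.251]
short1_tip T [291. 159.] 0.91 [0.653 0.048]
short1_tip S [375. 220.] 0.74 [0.393 0.22 ]
short1_tip S [216. 225.] 0.63 [ 0.569 -0.127]
short1_tip S [337. 251.] 0.46 [0.523 0.166]
short1_pad T [250. 155.] 0.7 [0.635 0.142]
short1_pad S [311. 261.] 0.57 [0.634 0.141]
short1_pad S [250. 186.] 0.4 [ 0.494 -0.068]
[0.616 0.434 0.208]
[0.725 0.    0.208]
```

View pics/s12.png

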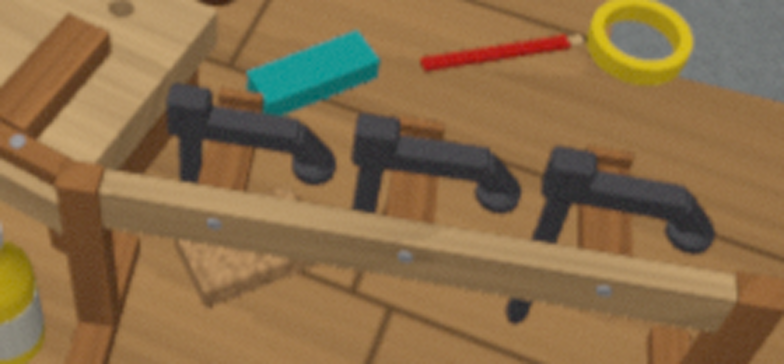

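>>> jog_arm(targets="0 0 25 0 0 7 0.2;0 0 25 0 0 7 0.2;0 0 25 0 0 7 0.2;0 0 25 0 0 7 0.2;0 5 10 0 0 7 0.2;0 5 0 0 0 7 0.2;0 10 0 0 0 7 0.2;5 15 0 0 0 7 0.2;5 15 0 0 0 7 0.2;5 15 0 0 0 7 0.2")

```text
time: 23.6
eef_pos: [0.5906, -0.0568, 0.339]
tcp_rot: [0.84, 0.543, -0.005, 0.003]
contact_force: [-0.3, -0.5, -0.9]
opening: 0.6
```

>>> jog_arm(targets="5 15 0 0 0 7 0.2;5 15 0 0 0 7 0.2;5 15 0 0 0 7 0.2;5 10 0 0 0 7 0.2;5 10 0 0 0 7 0.2;5 10 0 0 0 3 0.2;0 0 0 0 0 0 0.2;0 0 0 0 0 0 0.2")

```text
time: 24.27
eef_pos: [0.6223, 0.0252, 0.3385]
tcp_rot: [0.608, 0.794, -0.003, 0.004]
contact_force: [-0.3, 0.6, -1.2]
opening: 0.6
```

Run:
```python
from h import *
delta([.655,.053,.30],102)
W=cam('wrist');cv2.imwrite('pics/w13.png',W['pixels'])
for n in("short1_head","long_head","short1_tip","short1_pad"):
    zz={'tip':.09,'pad':.18,'ead':.231}[n[-3:]]
    for a in mark_of(n,W): print(n,np.round(a["uv"]),round(a["p"],2),onz(W,a["uv"],zz)[:2].round(3))
```

```text
t 24.27 pos [0.6223 0.0252 0.3385] d mm [ 32.7  27.8 -38.5] rot [ 0.6  0.2 -3.1] F [-0.3  0.6 -1.2] op 0.6 q [-0.12  0.11  1.59 -0.01  1.44 -0.38]
short1_head [324. 179.] 0.69 [0.653 0.052]
short1_tip [311. 149.] 0.76 [0.656 0.052]
short1_pad [325.  67.] 0.63 [0.634 0.143]
```

View pics/w13.png

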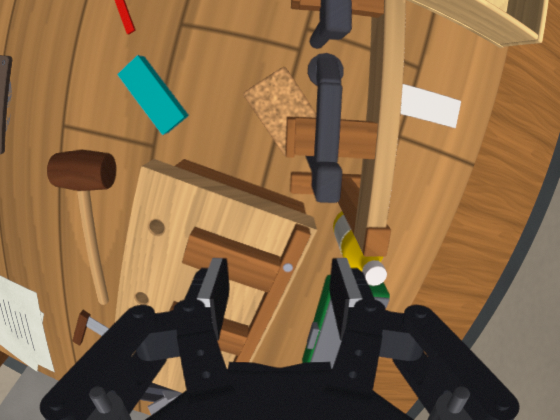

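>>> jog_arm(targets="16 14 -10 0.5 0 -3.3 0.2;15 13 -12 0 0 0 0.2;0 0 -14 0 0 0 0.2;0 0 -14 0 0 0 0.2;0 0 0 0 0 0 0.2;0 0 0 0 0 0 0.2")

```text
time: 25.02
eef_pos: [0.6533, 0.0481, 0.2883]
tcp_rot: [0.635, 0.773, 0.001, 0.003]
contact_force: [-0.2, -0.2, 0.5]
opening: 0.6
```

Run:
```python
from h import *
delta([.654,.0525,.213],101.8)
W=cam('wrist');cv2.imwrite('pics/w14.png',W['pixels'])
for n in("short1_head","short1_pad"):
    zz={'tip':.09,'pad':.18,'ead':.231}[n[-3:]]
    for a in mark_of(n,W): print(n,np.round(a["uv"]),round(a["p"],2),onz(W,a["uv"],zz)[:2].round(4))
```

```text
t 25.02 pos [0.6533 0.0481 0.2883] d mm [  0.7   4.4 -75.3] rot [0.2 0.3 0.6] F [-0.2 -0.2  0.5] op 0.6 q [-0.08  0.2   1.57 -0.    1.36 -0.27]
short1_head [280. 222.] 0.98 [0.6538 0.051 ]
short1_pad [278.  84.] 0.69 [0.6358 0.1399]
```

View pics/w14.png

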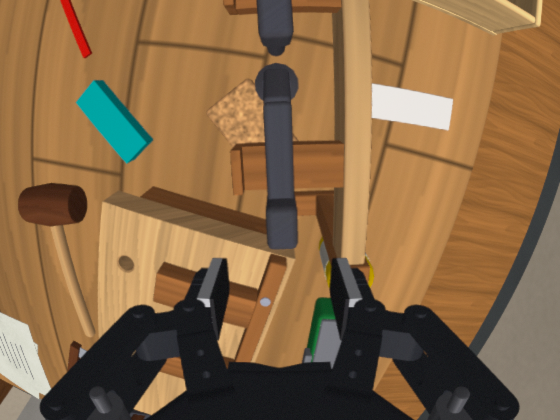

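>>> jog_arm(targets="1 3 -15 0 0 0.6 0.2;0 0 -15 0 0 0 0.2;0 0 -14 0 0 0 0.2;0 0 -10 0 0 0 0.2;0 0 0 0 0 0 0.2;0 0 0 0 0 0 0.2")

```text
time: 25.67
eef_pos: [0.6558, 0.0509, 0.2361]
tcp_rot: [0.63, 0.776, 0.004, 0.007]
contact_force: [0.5, -0.6, -0.6]
opening: 0.601
```

Run:
```python
from h import *
delta([.654,.051,.213],101.8)
W=cam('wrist');cv2.imwrite('pics/w15.png',W['pixels'])
```

```text
t 25.67 pos [0.6558 0.0509 0.2361] d mm [ -1.8   0.1 -23.1] rot [ 0.2  0.9 -0. ] F [ 0.5 -0.6 -0.6] op 0.601 q [-0.08  0.24  1.63 -0.    1.26 -0.28]
```

View pics/w15.png

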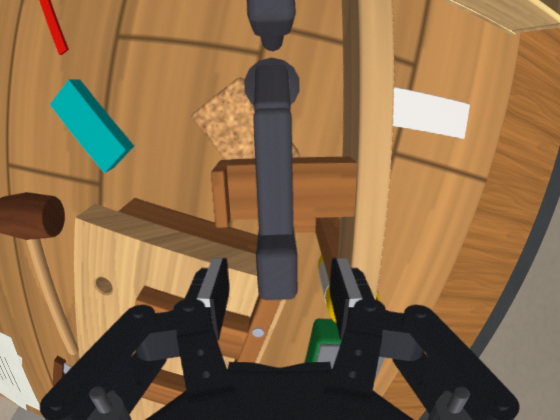

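>>> jog_arm(targets="-2 0 -8 0 0.9 0 0.2;0 0 -9 0 0 0 0.2;0 0 -5 0 0 0 0.2;0 0 0 0 0 0 0.2;0 0 0 0 0 0 0.2")

```text
time: 26.13
eef_pos: [0.6547, 0.0509, 0.2142]
tcp_rot: [0.63, 0.776, -0.0, 0.002]
contact_force: [-0.4, 0.4, 0.1]
opening: 0.597
```

Run:
```python
from h import *
delta([.654,.051,.213],101.8)
W=cam('wrist');cv2.imwrite('pics/w16.png',W['pixels'])
```

```text
t 26.13 pos [0.6547 0.0509 0.2142] d mm [-0.7  0.1 -1.2] rot [ 0.2  0.2 -0.1] F [-0.4  0.4  0.1] op 0.597 q [-0.08  0.26  1.64 -0.    1.24 -0.28]
```

View pics/w16.png

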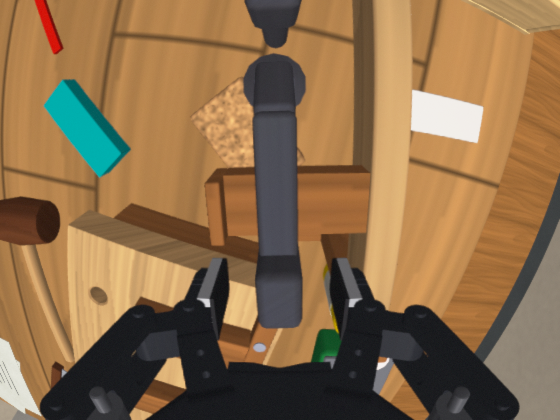

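>>> jog_arm(targets="0 0 0 0 0 0 -1;0 0 0 0 0 0 -1;0 0 0 0 0 0 -1;0 0 0 0 0 0 -1;0 0 0 0 0 0 -1;0 0 0 0 0 0 -1;0 0 0 0 0 0 -1", force=100)

```text
time: 26.77
eef_pos: [0.6548, 0.0508, 0.2151]
tcp_rot: [0.63, 0.776, -0.0, 0.003]
contact_force: [-0.4, -0.0, -0.7]
opening: 0.215
```

Run:
```python
from h import *
delta([.654,.051,.213],101.8)
W=cam('wrist');cv2.imwrite('pics/w17.png',W['pixels'])
```

```text
t 26.77 pos [0.6548 0.0508 0.2151] d mm [-0.8  0.2 -2.1] rot [ 0.2  0.2 -0.1] F [-0.4 -0.  -0.7] op 0.215 q [-0.08  0.26  1.64 -0.    1.24 -0.28]
```

View pics/w17.png

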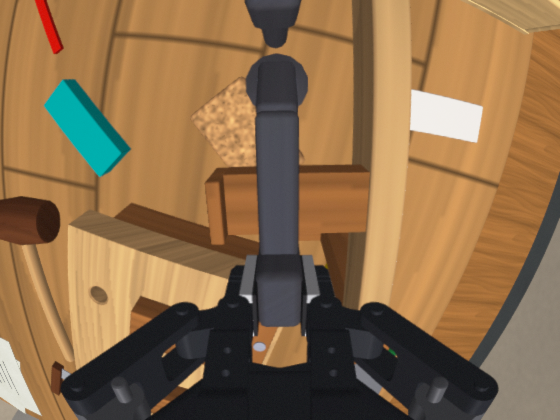

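>>> jog_arm(targets="0 0 8 0 0 0 -1;0 0 12 0 0 0 -1;0 0 15 0 0 0 -1;0 0 18 0 0 0 -1;0 0 18 0 0 0 -1;0 0 18 0 0 0 -1;0 0 18 0 0 0 -1;0 0 18 0 0 0 -1;0 0 18 0 0 0 -1;0 0 18 0 0 0 -1")

```text
time: 27.65
eef_pos: [0.6461, 0.0506, 0.3706]
tcp_rot: [0.63, 0.777, -0.011, -0.009]
contact_force: [-0.2, -0.6, -5.3]
opening: 0.218
```

Run:
```python
from h import *
delta([.58,-.02,.36],101.8)
W=cam('wrist');cv2.imwrite('pics/w18.png',W['pixels'])
S=cam('scene');cv2.imwrite('pics/s18.png',S['pixels'])
```

```text
t 27.65 pos [0.6461 0.0506 0.3706] d mm [-66.1 -70.6 -10.6] rot [ 0.3 -1.6 -0.1] F [-0.2 -0.6 -5.3] op 0.218 q [-0.08  0.17  1.46 -0.01  1.53 -0.28]
```

View pics/w18.png

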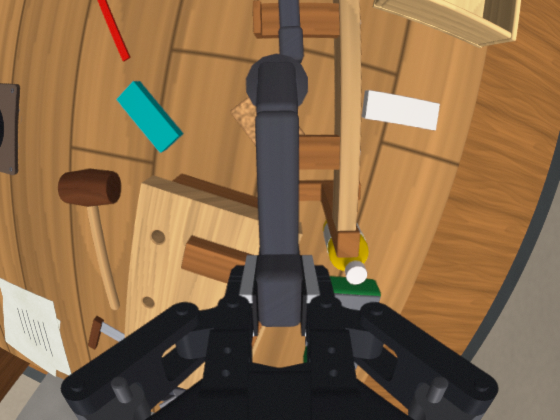

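View pics/s18.png

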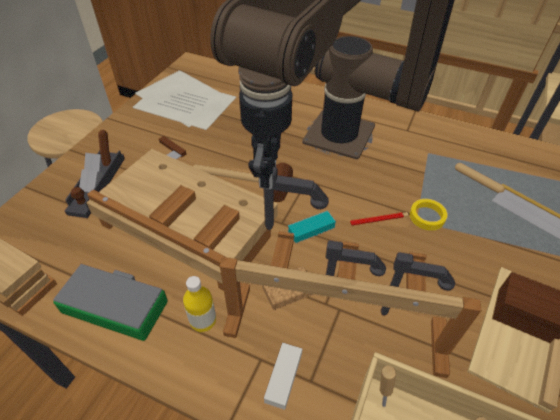

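>>> jog_arm(targets="-11 -14 0 0 0 -6 -1;-11 -17 0 0 0 -7 -1;-11 -17 0 0 0 -7 -1;-11 -17 0 0 0 -7 -1;-11 -17 0 0 0 -7 -1;-11 -17 0 0 0 -7 -1;-11 -17 0 0 0 -7 -1;-11 -17 0 0 0 -7 -1;-11 -17 0 0 0 -7 -1;-11 -17 0 0 0 -7 -1")

```text
time: 28.58
eef_pos: [0.5279, -0.1173, 0.3579]
tcp_rot: [0.963, 0.27, -0.01, -0.018]
contact_force: [0.4, 0.2, -5.3]
opening: 0.216
```

Run:
```python
from h import *
delta([.472,-.2255,.27],-6.1)
```

```text
t 28.58 pos [ 0.5279 -0.1173  0.3579] d mm [ -55.9 -108.2  -87.9] rot [ -2.2  -1.1 -37.4] F [ 0.4  0.2 -5.3] op 0.216 q [-0.41 -0.06  1.73  0.02  1.51  0.61]
```

>>> jog_arm(targets="-9 -18 -6 -0.5 0 -7 -1;-9 -18 -8 -0.5 0 -7 -1;-9 -18 -10 -0.5 0 -7 -1;-9 -18 -10 -0.5 0 -7 -1;-9 -18 -10 0 0 -6 -1;-7 -16 -10 0 0 -3 -1;0 0 0 0 0 0 -1;0 0 0 0 0 0 -1")

```text
time: 29.25
eef_pos: [0.464, -0.2272, 0.2886]
tcp_rot: [0.998, -0.063, -0.02, -0.01]
contact_force: [-0.4, 0.1, -3.9]
opening: 0.217
```

Run:
```python
from h import *
delta([.472,-.2255,.27],-6.1)
```

```text
t 29.25 pos [ 0.464  -0.2272  0.2886] d mm [  8.    1.7 -18.6] rot [-1.2 -2.2  1.2] F [-0.4  0.1 -3.9] op 0.217 q [-0.65 -0.08  1.87 -0.01  1.4   1.05]
```

>>> jog_arm(targets="8 2 -8 -1.2 -2.2 1.2 -1;0 0 -8 0 0 0 -1;0 0 -8 0 0 0 -1;0 0 0 0 0 0 -1;0 0 0 0 0 0 -1")

```text
time: 29.67
eef_pos: [0.4708, -0.2223, 0.2604]
tcp_rot: [0.999, -0.051, -0.003, -0.003]
contact_force: [0.3, 0.3, -5.2]
opening: 0.216
```

Run:
```python
from h import *
delta([.472,-.2255,.25],-6.1)
for c in("wrist","scene","top"):
    W=cam(c);cv2.imwrite(f'pics/{c}19.png',W['pixels'])
```

```text
t 29.67 pos [ 0.4708 -0.2223  0.2604] d mm [  1.2  -3.2 -10.4] rot [-0.3 -0.3 -0.2] F [ 0.3  0.3 -5.2] op 0.216 q [-0.64 -0.08  1.92  0.    1.31  1.04]
```

View pics/wrist19.png

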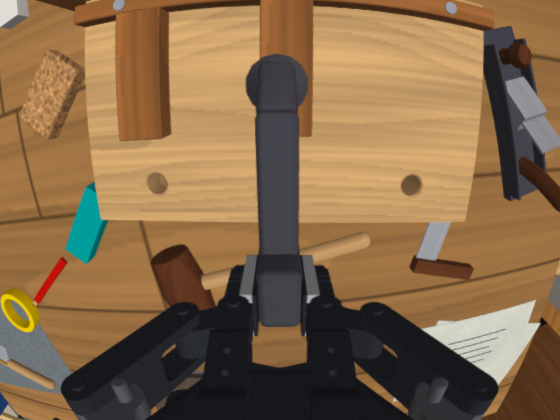

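View pics/scene19.png

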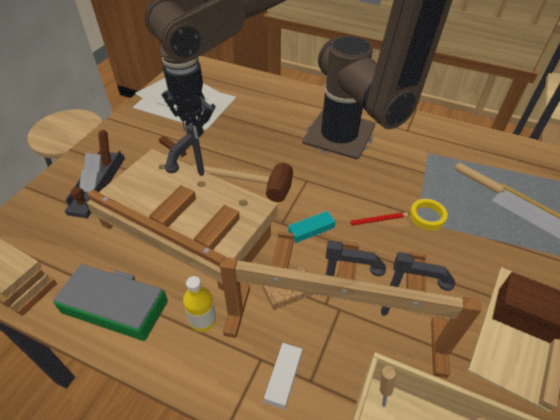

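View pics/top19.png

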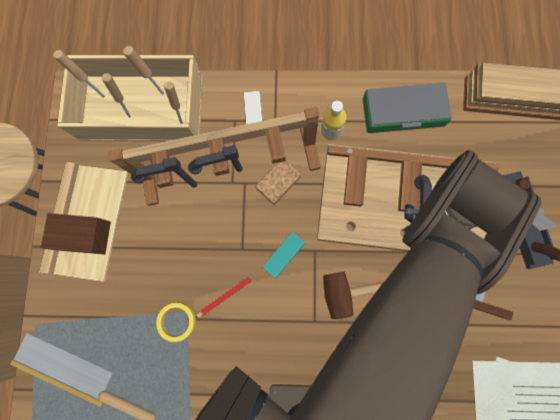

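Run:
```python
from h import *
W=cam("wrist");S=cam("scene")
for a in mark_of('hole1',W): print(np.round(a['uv'],1),a['p'],onz(W,a['uv'],.1).round(4))
H=np.array([onz(W,q,.1) for q in ((156.5,182.5),(411,185))]);print(H.round(4),H.mean(0).round(4))
e=get_state()["eef_pos"]; print(e)
print("proj tip",proj(S,e-[0,0,.125]),"mouth",proj(S,[*H.mean(0)[:2],.1]), proj(S,[.472,-.2255,.1]))
for n in("short1_head","short1_tip","short1_pad","hole1"):
    for a in mark_of(n,S): print(n,np.round(a["uv"],1),round(a["p"],2))
cv2.imwrite("pics/s19c.png",cv2.resize(S["pixels"][110:260,120:300],None,fx=4,fy=4,interpolation=2))
```

```text
[404.8 184.9] 0.78 [ 0.4587 -0.3498  0.1   ]
[276.4  86.2] 0.75 [ 0.5646 -0.2295  0.1   ]
[154.1 181.1] 0.57 [ 0.4883 -0.0962  0.1   ]
[[ 0.4865 -0.0986  0.1   ]
 [ 0.458  -0.3568  0.1   ]] [ 0.4723 -0.2277  0.1   ]
[ 0.47114132 -0.22304954  0.26147715]
proj tip [199.85208812 173.73969566] mouth [199.91459547 183.77505749] [200.68432206 183.95705888]
short1_head [189.5 128.6] 0.79
short1_head [439.8 283.6] 0.26
short1_tip [202.9 174.8] 0.82
short1_pad [171.4 167.4] 0.62
hole1 [165.1 164.9] 0.75
hole1 [199.4 181.9] 0.58
hole1 [242.  202.9] 0.55
```

View pics/s19c.png

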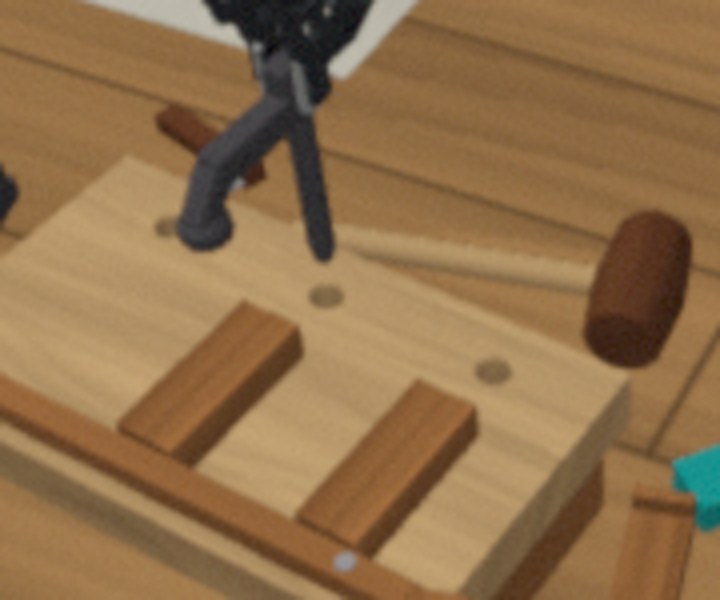

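>>> jog_arm(targets="1.3 -2.5 -6 -0.3 -0.3 -0.2 -1;0 0 -7 0 0 0 -1;0 0 -7 0 0 0 -1;0 0 -4 0 0 0 -1;0 0 0 0 0 0 -1;0 0 0 0 0 0 -1")

```text
time: 30.67
eef_pos: [0.4718, -0.2256, 0.2336]
tcp_rot: [0.999, -0.054, 0.0, 0.0]
contact_force: [0.1, -0.0, -4.9]
opening: 0.22
```

Run:
```python
from h import *
delta([.4725,-.2257,.232],-6.1)
```

```text
t 30.67 pos [ 0.4718 -0.2256  0.2336] d mm [ 0.7 -0.1 -1.6] rot [0. 0. 0.] F [ 0.1 -0.  -4.9] op 0.22 q [-0.64 -0.05  1.95 -0.    1.25  1.04]
```

Well aligned; descend slowly into the hole.

>>> jog_arm(targets="0.5 0 -3 0 0 0 -1;0 0 -4 0 0 0 -1;0 0 -4 0 0 0 -1;0 0 -4 0 0 0 -1;0 0 -4 0 0 0 -1;0 0 0 0 0 0 -1")

```text
time: 31.17
eef_pos: [0.4717, -0.2258, 0.213]
tcp_rot: [0.999, -0.053, -0.001, 0.001]
contact_force: [-0.7, -0.2, -5.4]
opening: 0.216
```

Run:
```python
from h import *
delta([.4725,-.2257,.17],-6.1)
print(get_state()["wrist_torque"])
S=cam("scene");cv2.imwrite("pics/s20c.png",cv2.resize(S["pixels"][110:260,120:300],None,fx=4,fy=4,interpolation=2))
```

```text
t 31.17 pos [ 0.4717 -0.2258  0.213 ] d mm [  0.8   0.1 -43. ] rot [ 0.1 -0.1  0. ] F [-0.7 -0.2 -5.4] op 0.216 q [-0.64 -0.03  1.96 -0.    1.21  1.04]
[-0.01463274  0.31485954 -0.00805313]
```

View pics/s20c.png

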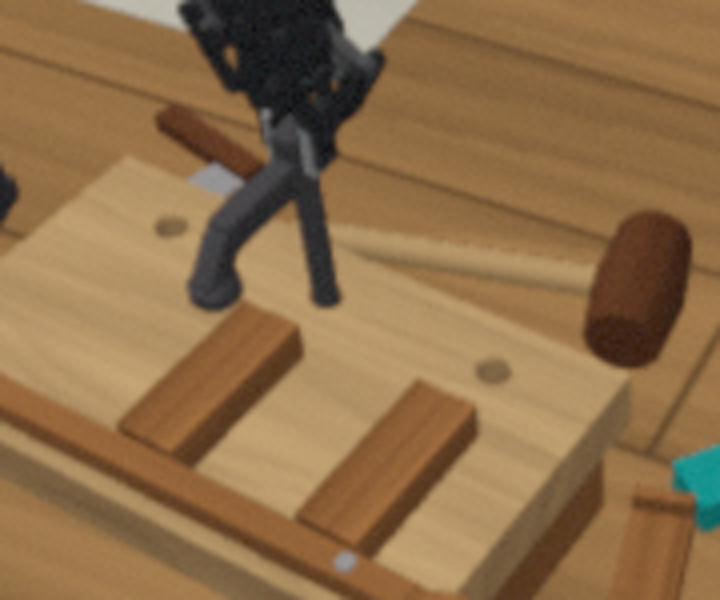

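>>> jog_arm(targets="0.5 0 -5 0 0 0 -1;0 0 -5 0 0 0 -1;0 0 -5 0 0 0 -1;0 0 -5 0 0 0 -1;0 0 -5 0 0 0 -1;0 0 -5 0 0 0 -1;0 0 -5 0 0 0 -1;0 0 0 0 0 0 -1")

```text
time: 31.88
eef_pos: [0.4715, -0.2255, 0.1744]
tcp_rot: [0.999, -0.053, -0.002, 0.0]
contact_force: [-0.4, -1.0, -5.6]
opening: 0.219
```

Run:
```python
from h import *
delta([.4725,-.2257,.163],-6.1)
```

```text
t 31.88 pos [ 0.4715 -0.2255  0.1744] d mm [  1.   -0.2 -11.4] rot [-0.  -0.2  0. ] F [-0.4 -1.  -5.6] op 0.219 q [-0.64  0.01  2.   -0.    1.14  1.04]
```

>>> jog_arm(targets="0 0 -4 0 0 0 -1;0 0 -3 0 0 0 -1;0 0 -3 0 0 0 -1;0 0 -2 0 0 0 -1;0 0 0 0 0 0 -1")

```text
time: 32.3
eef_pos: [0.4717, -0.226, 0.1636]
tcp_rot: [0.999, -0.053, -0.002, 0.0]
contact_force: [-0.9, 0.1, -4.9]
opening: 0.22
```

>>> jog_arm(targets="0 0 -1 0 0 0 -1;0 0 -1 0 0 0 -1;0 0 0 0 0 0 -1")

```text
time: 32.55
eef_pos: [0.4717, -0.226, 0.1635]
tcp_rot: [0.999, -0.053, -0.002, 0.0]
contact_force: [-1.4, 0.0, -6.3]
opening: 0.217
```

Run:
```python
from h import *
delta([.4725,-.2257,.163],-6.1)
S=cam("scene");cv2.imwrite("pics/s21c.png",cv2.resize(S["pixels"][110:260,120:300],None,fx=4,fy=4,interpolation=2))
W=cam("wrist");cv2.imwrite("pics/w21.png",W["pixels"])
```

```text
t 32.55 pos [ 0.4717 -0.226   0.1635] d mm [ 0.8  0.3 -0.5] rot [ 0.  -0.3 -0. ] F [-1.4  0.  -6.3] op 0.217 q [-0.64  0.02  2.01 -0.    1.12  1.04]
```

View pics/s21c.png

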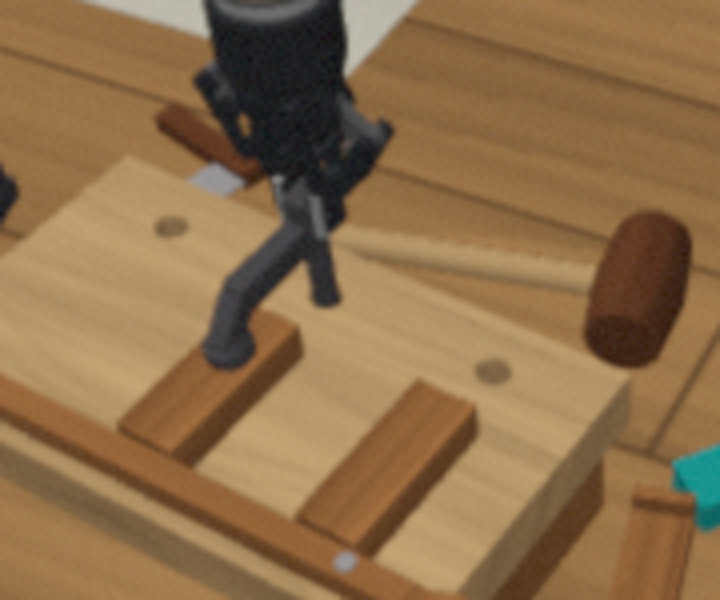

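View pics/w21.png

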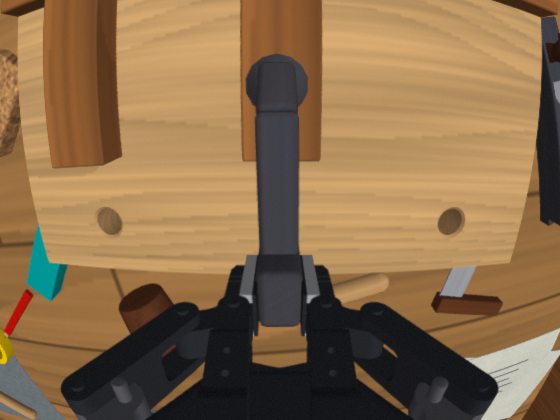

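>>> jog_arm(targets="0 0 -1 0 0 0 -1;0 0 0 0 0 0 0.2;0 0 0 0 0 0 0.2;0 0 0 0 0 0 0.2;0 0 0 0 0 0 0.2;0 0 0 0 0 0 0.2;0 0 15 0 0 0 0.2;0 0 25 0 0 0 0.2;0 0 30 0 0 0 0.2;0 0 0 0 0 0 0.2")

```text
time: 33.48
eef_pos: [0.4778, -0.2288, 0.2396]
tcp_rot: [0.999, -0.054, 0.007, 0.004]
contact_force: [0.1, -0.4, 1.0]
opening: 0.599
```

Run:
```python
from h import *
delta([.4725,-.2257,.163],-6.1)
S=cam("scene");cv2.imwrite("pics/s22c.png",cv2.resize(S["pixels"][110:260,120:300],None,fx=4,fy=4,interpolation=2))
W=cam("wrist");cv2.imwrite("pics/w22.png",W["pixels"])
```

```text
t 33.48 pos [ 0.4778 -0.2288  0.2396] d mm [ -5.3   3.1 -76.6] rot [0.5 0.7 0.1] F [ 0.1 -0.4  1. ] op 0.599 q [-0.64 -0.05  1.93  0.    1.25  1.04]
```

View pics/s22c.png

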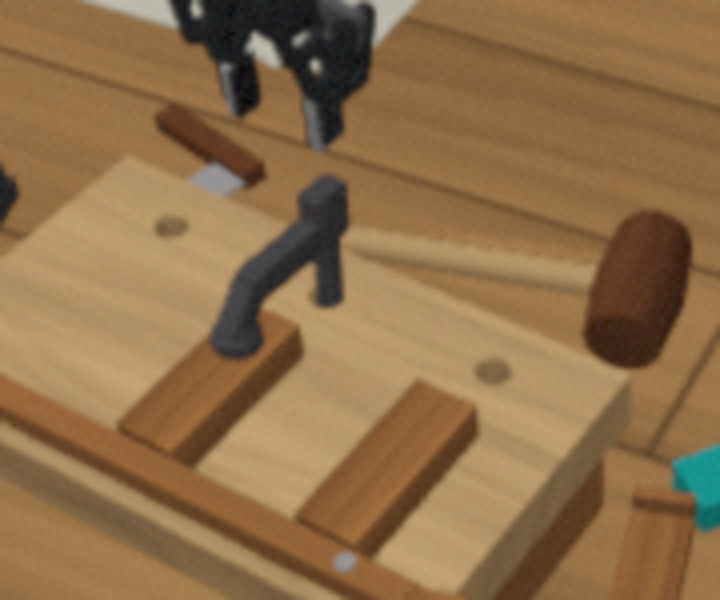

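View pics/w22.png

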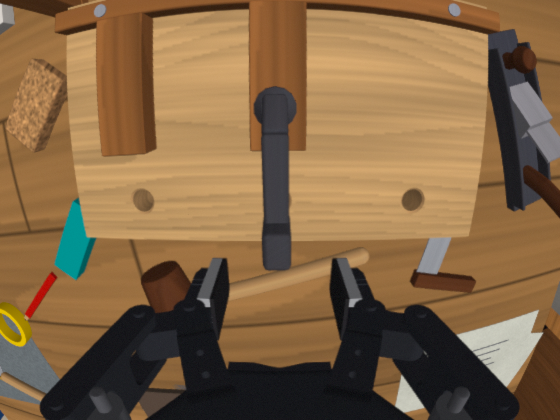

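Run:
```python
from h import *
S=cam("scene");W=cam("wrist")
cv2.imwrite("pics/w22c.png",cv2.resize(W["pixels"][60:290,200:360],None,fx=2.6,fy=2.6,interpolation=2))
bx=np.array([np.cos(np.radians(6.1)),-np.sin(np.radians(6.1))])
h=np.array([.4723,-.2257])
for dz in (0,.003,.006):
  hd=np.array([*h,.153+.026+dz]);pd=np.array([*(h+.09*bx),.128+dz]);tp=np.array([*h,.153+.04+dz])
  print(dz,"S head",proj(S,hd),"pad",proj(S,pd),"top",proj(S,tp)," W head",proj(W,hd),"pad",proj(W,pd),"top",proj(W,tp))
for p,nm in((S,"S"),(W,"W")):
  for n in("short1_head","short1_pad"):
    for a in mark_of(n,p): print(nm,n,np.round(a["uv"],1),round(a["p"],2))
```

```text
0 S head [196.43192611 161.06526612] pad [176.43856269 198.20426033] top [195.65228389 156.72946309]  W head [277.09946461 233.59601873] pad [277.17152568  94.30820266] top [276.98787297 242.73816761]
0.003 S head [196.26616169 160.14340496] pad [176.22757821 197.35026125] top [195.48318573 155.78906206]  W head [277.07660516 235.46306999] pad [277.15073745  94.27341948] top [276.96224552 244.84768349]
0.006 S head [196.09969124 159.21761742] pad [176.01568329 196.49257698] top [195.31336011 154.84461548]  W head [277.05318835 237.37867953] pad [277.12943314  94.23777395] top [276.93596614 247.01478499]
S short1_head [197.7 160.7] 0.81
S short1_head [202.3 320.2] 0.17
S short1_pad [177.4 194.9] 0.79
S short1_pad [372.5 220.3] 0.31
W short1_head [276.9 243.9] 0.64
W short1_head [ 12.8 318.7] 0.49
W short1_pad [276.8 100.8] 0.57
```

View pics/w22c.png

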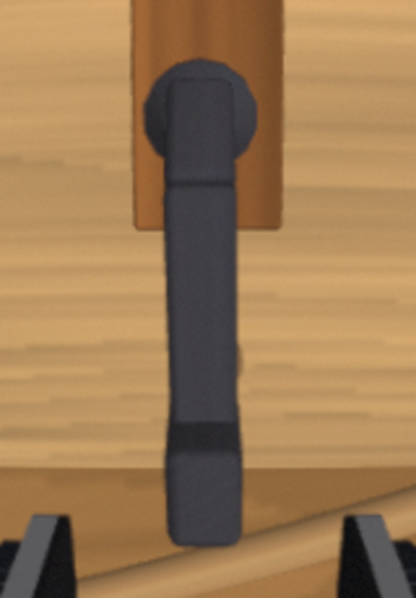

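Run:
```python
from h import *
S=cam("scene");W=cam("wrist")
bx=np.array([np.cos(np.radians(6.1)),-np.sin(np.radians(6.1))])
h=np.array([.4723,-.2257])
P=[("pad",tri([(S,(177.4,194.9)),(W,(276.8,100.8))])),("head",tri([(S,(197.7,160.7)),(W,(276.9,243.9))]))]
for n,x in P: print(n,x.round(4),"bench x from hole",(x[:2]-h)@bx)
# model fit: holdfast pitch & pivot using silhouettes edges: pad ellipse, head top corners in W
for pit in (-.09,-.05,0,.05,.09):
  for dx in (-.004,0):
    c,s=np.cos(pit),np.sin(pit)
    def P3(x,z,up):  # local x along arm, z above underside; pivot at mouth: local z=-0.053
        zz=z+.053; X=c*x+s*zz; Z=-s*x+c*zz
        return np.array([*(h+(X+dx)*bx),.1+Z+up])
    # choose up so pad at .128 at least
    up=.128-P3(.09,-.025,0)[2]
    print(pit,dx,round(up,4),"headtop rear W",proj(W,P3(-.015,.04,up)).round(1),"front",proj(W,P3(.015,.04,up)).round(1),"pad far edge W",proj(W,P3(.106,-.025,up)).round(1),"S head top",proj(S,P3(0,.04,up)).round(1),"S pad",proj(S,P3(.09,-.025,up)).round(1))
```

```text
pad [ 0.5564 -0.2343  0.135 ] bench x from hole 0.08456433791098225
head [ 0.4653 -0.2251  0.1764] bench x from hole -0.007022375672895419
-0.09 -0.004 -0.008 headtop rear W [277.7 272.3] front [277.5 234.2] pad far edge W [277.7  81.2] S head top [199.2 156.5] S pad [178.3 196.4]
-0.09 0 -0.008 headtop rear W [277.7 267.3] front [277.5 228.4] pad far edge W [277.7  75.9] S head top [198.2 157.4] S pad [177.2 197.5]
-0.05 -0.004 -0.0045 headtop rear W [277.6 271. ] front [277.5 230.8] pad far edge W [277.7  79.3] S head top [198.1 156.1] S pad [177.9 196.8]
-0.05 0 -0.0045 headtop rear W [277.6 265.8] front [277.5 224.8] pad far edge W [277.7  74.1] S head top [197.1 157.1] S pad [176.8 197.8]
0 -0.004 0.0 headtop rear W [277.6 269.1] front [277.4 226.2] pad far edge W [277.7  77.4] S head top [196.7 155.8] S pad [177.5 197.2]
0 0 0.0 headtop rear W [277.6 263.7] front [277.4 220.1] pad far edge W [277.7  72.1] S head top [195.7 156.7] S pad [176.4 198.2]
0.05 -0.004 0.0045 headtop rear W [277.5 266.8] front [277.4 221.4] pad far edge W [277.7  75.8] S head top [195.2 155.5] S pad [177.2 197.5]
0.05 0 0.0045 headtop rear W [277.5 261.2] front [277.4 215.1] pad far edge W [277.7  70.6] S head top [194.2 156.4] S pad [176.1 198.5]
0.09 -0.004 0.0082 headtop rear W [277.5 264.8] front [277.3 217.4] pad far edge W [277.7  74.8] S head top [194.1 155.3] S pad [176.9 197.7]
0.09 0 0.0082 headtop rear W [277.4 259. ] front [277.3 210.9] pad far edge W [277.7  69.5] S head top [193.1 156.2] S pad [175.9 198.8]
```

>>> jog_arm(targets="0 0 30 0 0 0 0.2;0 10 30 0 0 7 0.2;0 20 30 0 0 7 0.2;2 27 10 0 0 7 0.2;5 27 0 0 0 7 0.2;8 27 0 0 0 7 0.2;8 27 0 0 0 7 0.2;8 27 0 0 0 7 0.2;8 27 0 0 0 7 0.2;8 27 0 0 0 7 0.2")

```text
time: 34.82
eef_pos: [0.5199, -0.0023, 0.3334]
tcp_rot: [0.873, 0.487, -0.002, 0.003]
contact_force: [0.6, -0.3, -0.4]
opening: 0.598
```

>>> jog_arm(targets="8 27 0 0 0 7 0.2;8 27 0 0 0 7 0.2;8 27 0 0 0 7 0.2;8 27 0 0 0 7 0.2;8 27 0 0 0 7 0.2;8 27 0 0 0 7 0.2;8 20 0 0 0 5 0.2;0 0 0 0 0 0 0.2;0 0 0 0 0 0 0.2")

```text
time: 35.57
eef_pos: [0.5771, 0.1952, 0.3295]
tcp_rot: [0.594, 0.804, -0.001, 0.002]
contact_force: [-0.9, -0.1, -0.4]
opening: 0.595
```

Run:
```python
from h import *
delta([.6276,.1782,.285],101.8)
W=cam('wrist');cv2.imwrite('pics/w23.png',W['pixels'])
for n in("short1_head","short1_pad","long_head"):
    zz={'tip':.09,'pad':.18,'ead':.231}[n[-3:]]
    for a in mark_of(n,W): print(n,np.round(a["uv"]),round(a["p"],2),onz(W,a["uv"],zz)[:2].round(4))
```

```text
t 35.57 pos [0.5771 0.1952 0.3295] d mm [ 50.5 -17.  -44.5] rot [ 0.3  0.1 -5.3] F [-0.9 -0.1 -0.4] op 0.595 q [ 0.16  0.08  1.63 -0.    1.43 -0.14]
short1_head [138. 402.] 0.96 [ 0.4805 -0.1239]
long_head [348.  73.] 0.75 [0.5958 0.3079]
```

View pics/w23.png

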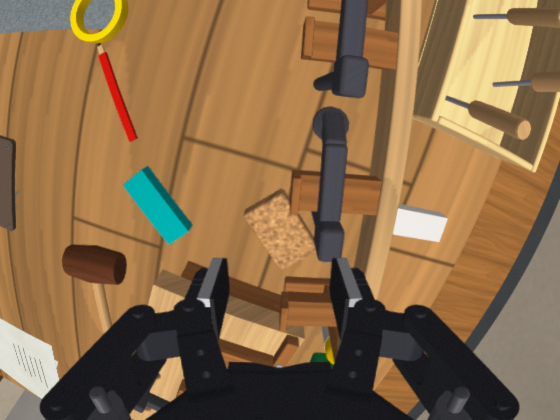

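>>> jog_arm(targets="17 -6 -8 0.3 0 -5.3 0.2;17 -6 -10 0 0 0 0.2;16 -5 -12 0 0 0 0.2;0 0 -10 0 0 0 0.2;0 0 0 0 0 0 0.2;0 0 0 0 0 0 0.2")

```text
time: 36.27
eef_pos: [0.6279, 0.1699, 0.2918]
tcp_rot: [0.638, 0.77, 0.002, 0.002]
contact_force: [-0.2, 1.2, 0.2]
opening: 0.602
```

Run:
```python
from h import *
delta([.6276,.1782,.213],101.8)
W=cam('wrist');cv2.imwrite('pics/w24.png',W['pixels'])
for n in("short1_head","short1_pad","long_head"):
    zz={'tip':.09,'pad':.18,'ead':.231}[n[-3:]]
    for a in mark_of(n,W): print(n,np.round(a["uv"]),round(a["p"],2),onz(W,a["uv"],zz)[:2].round(4))
```

```text
t 36.27 pos [0.6279 0.1699 0.2918] d mm [ -0.3   8.3 -78.8] rot [-0.1  0.3  1. ] F [-0.2  1.2  0.2] op 0.602 q [ 0.11  0.19  1.58  0.    1.36 -0.08]
short1_head [125. 416.] 0.48 [ 0.4953 -0.1146]
short1_head [269.  77.] 0.37 [0.6049 0.2632]
short1_pad [273.  53.] 0.72 [0.6022 0.285 ]
short1_pad [268.   9.] 0.57 [0.5921 0.3201]
long_head [272.   5.] 0.96 [0.5976 0.3092]
```

View pics/w24.png

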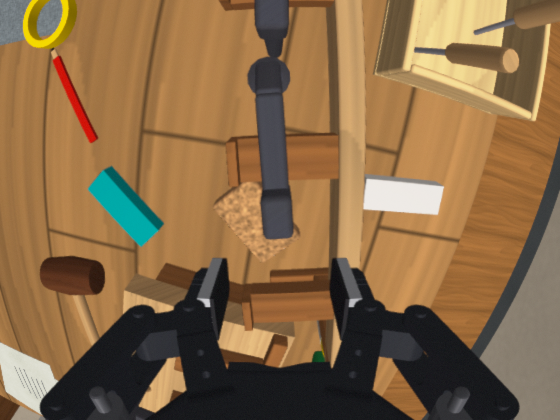

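Run:
```python
from h import *
W=cam('wrist')
for q in ((265,237),(291,236),(263,214),(289,213),(270,75)): print(q,onz(W,q,.245).round(4),onz(W,q,.18).round(4))
cv2.imwrite("pics/w24c.png",cv2.resize(W["pixels"][40:250,220:330],None,fx=2.8,fy=2.8,interpolation=2))
```

```text
(265, 237) [0.6209 0.1654 0.245 ] [0.6241 0.1354 0.18  ]
(291, 236) [0.6372 0.1692 0.245 ] [0.646  0.1405 0.18  ]
(263, 214) [0.6169 0.1808 0.245 ] [0.6187 0.156  0.18  ]
(289, 213) [0.6328 0.1845 0.245 ] [0.64  0.161 0.18 ]
(270, 75) [0.6057 0.265  0.245 ] [0.6037 0.2689 0.18  ]
```

View pics/w24c.png

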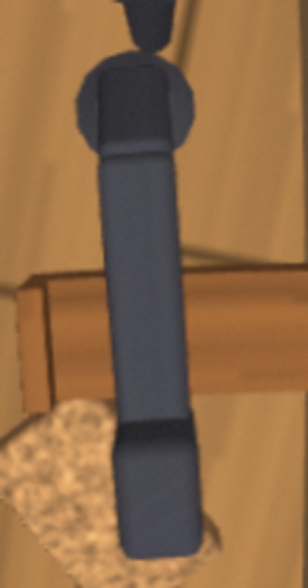

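>>> jog_arm(targets="-1 6 -10 0 0 2.3 0.2;-1 5 -12 0 0 0 0.2;0 0 -15 0 0 0 0.2;0 0 -10 0 0 0 0.2;0 0 0 0 0 0 0.2;0 0 0 0 0 0 0.2")

```text
time: 37.02
eef_pos: [0.6256, 0.1847, 0.2477]
tcp_rot: [0.621, 0.784, 0.006, 0.005]
contact_force: [-0.4, 0.2, 0.7]
opening: 0.603
```

Run:
```python
from h import *
delta([.626,.1805,.213],102.8)
W=cam('wrist');cv2.imwrite('pics/w25.png',W['pixels'])
```

```text
t 37.02 pos [0.6256 0.1847 0.2477] d mm [  0.4  -4.2 -34.7] rot [-0.2  0.9 -0.5] F [-0.4  0.2  0.7] op 0.603 q [ 0.13  0.22  1.63  0.    1.28 -0.1 ]
```

View pics/w25.png

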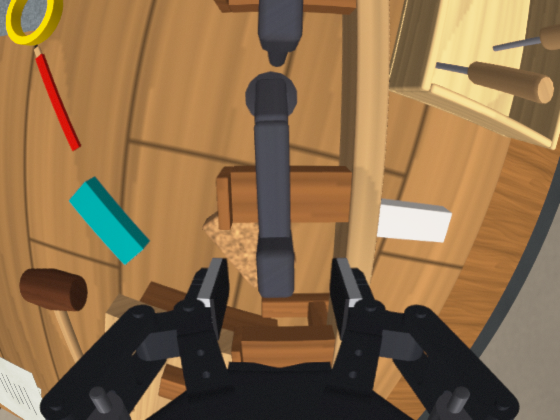

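>>> jog_arm(targets="-1 -3 -8 0 0.9 -0.5 0.2;0 0 -10 0 0 0 0.2;0 0 -10 0 0 0 0.2;0 0 -5 0 0 0 0.2;0 0 0 0 0 0 0.2")

```text
time: 37.48
eef_pos: [0.6254, 0.1811, 0.2136]
tcp_rot: [0.625, 0.781, 0.001, -0.001]
contact_force: [-0.6, 0.1, -0.2]
opening: 0.595
```

Run:
```python
from h import *
delta([.626,.1815,.213],102.8)
W=cam('wrist');cv2.imwrite('pics/w26.png',W['pixels'])
```

```text
t 37.48 pos [0.6254 0.1811 0.2136] d mm [ 0.6  0.4 -0.6] rot [-0.2  0.1  0.2] F [-0.6  0.1 -0.2] op 0.595 q [ 0.13  0.25  1.66  0.    1.24 -0.1 ]
```

View pics/w26.png

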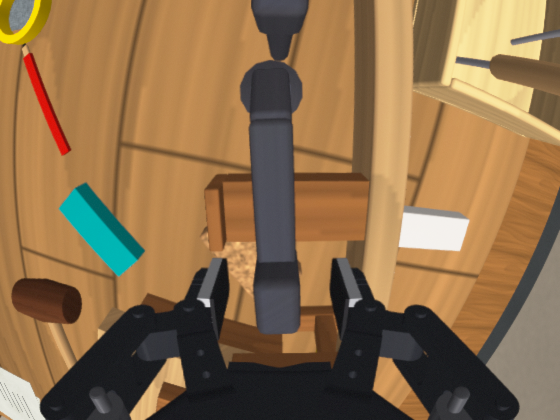

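>>> jog_arm(targets="0 -3 0 0 0 0.5 0.2;0 0 0 0 0 0 0.2;0 0 0 0 0 0 -1;0 0 0 0 0 0 -1;0 0 0 0 0 0 -1;0 0 0 0 0 0 -1;0 0 0 0 0 0 -1;0 0 0 0 0 0 -1;0 0 0 0 0 0 -1", force=100)

```text
time: 38.28
eef_pos: [0.6259, 0.1776, 0.2152]
tcp_rot: [0.621, 0.784, 0.002, 0.0]
contact_force: [-0.9, 0.1, -0.5]
opening: 0.217
```

Run:
```python
from h import *
delta([.626,.1785,.213],102.8)
W=cam('wrist');cv2.imwrite('pics/w27.png',W['pixels'])
```

```text
t 38.28 pos [0.6259 0.1776 0.2152] d mm [ 0.1  0.9 -2.2] rot [-0.2  0.2 -0.4] F [-0.9  0.1 -0.5] op 0.217 q [ 0.12  0.24  1.66  0.    1.24 -0.11]
```

View pics/w27.png

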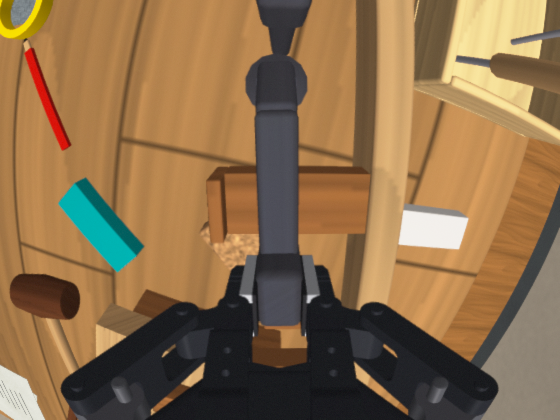

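>>> jog_arm(targets="0 0 8 0 0 0 -1;0 0 12 0 0 0 -1;0 0 15 0 0 0 -1;0 0 18 0 0 0 -1;0 0 18 0 0 0 -1;0 0 18 0 0 0 -1;0 0 18 0 0 0 -1;0 0 18 0 0 0 -1;0 0 18 0 0 0 -1;0 0 18 0 0 0 -1")

```text
time: 39.17
eef_pos: [0.6165, 0.1759, 0.3688]
tcp_rot: [0.621, 0.784, -0.012, -0.011]
contact_force: [-0.4, 0.4, -5.5]
opening: 0.217
```

>>> jog_arm(targets="-8 -14 0 0 0 -6 -1;-8 -17 0 0 0 -7 -1;-8 -17 0 0 0 -7 -1;-8 -17 0 0 0 -7 -1;-8 -17 0 0 0 -7 -1;-8 -17 0 0 0 -7 -1;-8 -17 0 0 0 -7 -1;-8 -17 0 0 0 -7 -1;-8 -17 0 0 0 -7 -1;-8 -17 0 0 0 -7 -1")

```text
time: 40.0
eef_pos: [0.5299, 0.0065, 0.3746]
tcp_rot: [0.96, 0.281, -0.006, -0.014]
contact_force: [-0.9, -0.2, -5.9]
opening: 0.22
```

Run:
```python
from h import *
delta([.4862,-.0975,.27],-6.1)
```

```text
t 40.0 pos [0.5299 0.0065 0.3746] d mm [ -43.7 -104.  -104.6] rot [ -1.7  -0.6 -38.8] F [-0.9 -0.2 -5.9] op 0.22 q [-0.19 -0.1   1.74  0.02  1.53  0.81]
```

>>> jog_arm(targets="-7 -17 -8 -0.5 0 -7 -1;-7 -17 -10 -0.5 0 -7 -1;-7 -17 -12 -0.5 0 -7 -1;-7 -17 -12 0 0 -7 -1;-7 -17 -12 0 0 -6 -1;-7 -17 -12 0 0 -3 -1;0 0 -10 0 0 0 -1;0 0 -10 0 0 0 -1;0 0 0 0 0 0 -1")

```text
time: 40.75
eef_pos: [0.4783, -0.1009, 0.2855]
tcp_rot: [0.999, -0.051, -0.012, -0.004]
contact_force: [-0.6, 0.3, -5.9]
opening: 0.216
```

Run:
```python
from h import *
delta([.4862,-.0975,.26],-6.1)
```

```text
t 40.75 pos [ 0.4783 -0.1009  0.2855] d mm [  7.9   3.4 -25.5] rot [-0.5 -1.4 -0.2] F [-0.6  0.3 -5.9] op 0.216 q [-0.42 -0.16  1.95 -0.    1.38  1.26]
```

>>> jog_arm(targets="7 3 -8 -0.5 -1.4 -0.2 -1;0 0 -8 0 0 0 -1;0 0 -8 0 0 0 -1;0 0 0 0 0 0 -1;0 0 0 0 0 0 -1")

```text
time: 41.17
eef_pos: [0.4856, -0.095, 0.2609]
tcp_rot: [0.999, -0.05, -0.001, -0.001]
contact_force: [-0.0, -0.1, -5.4]
opening: 0.216
```

Run:
```python
from h import *
delta([.4862,-.0975,.235],-6.1)
W=cam("wrist");S=cam("scene");T=cam("top")
cv2.imwrite("pics/w28.png",W["pixels"])
cv2.imwrite("pics/s28c.png",cv2.resize(S["pixels"][110:260,130:310],None,fx=4,fy=4,interpolation=2))
e=get_state()["eef_pos"]; print(e)
print("proj tip",proj(S,e-[0,0,.125]),"mouth",proj(S,[.4862,-.0975,.1]),proj(T,e-[0,0,.125]),proj(T,[.4862,-.0975,.1]))
```

```text
t 41.17 pos [ 0.4856 -0.095   0.2609] d mm [  0.6  -2.5 -25.9] rot [-0.2 -0.1 -0.4] F [-0.  -0.1 -5.4] op 0.216 q [-0.4  -0.14  1.98  0.    1.31  1.27]
[ 0.48576414 -0.09538603  0.26132583]
proj tip [242.05419804 192.67069229] mouth [242.0384888  202.69132974] [351.48410216 223.03676658] [350.34145362 224.94692229]
```

View pics/w28.png

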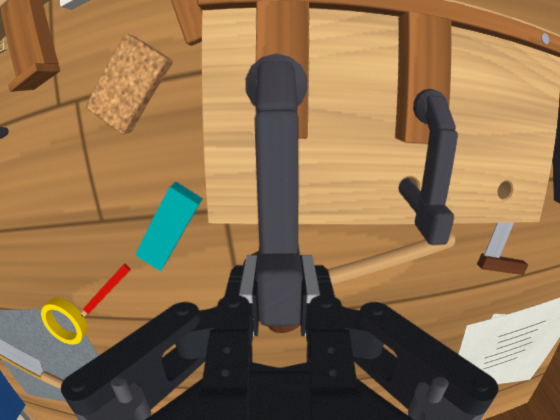

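View pics/s28c.png

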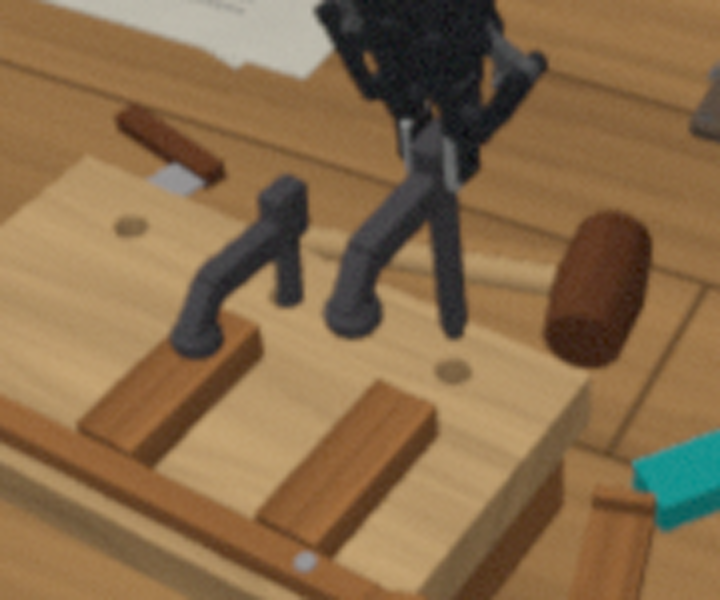

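>>> jog_arm(targets="0.5 -1.5 -6 -0.2 0 -0.4 -1;0 0 -7 0 0 0 -1;0 0 -7 0 0 0 -1;0 0 -4 0 0 0 -1;0 0 0 0 0 0 -1;0 0 0 0 0 0 -1")

```text
time: 41.82
eef_pos: [0.4866, -0.0975, 0.2359]
tcp_rot: [0.999, -0.054, 0.001, 0.001]
contact_force: [0.6, -0.2, -5.8]
opening: 0.216
```

Run:
```python
from h import *
delta([.4862,-.0968,.232],-6.1)
S=cam("scene")
cv2.imwrite("pics/s29c.png",cv2.resize(S["pixels"][110:260,130:310],None,fx=4,fy=4,interpolation=2))
```

```text
t 41.82 pos [ 0.4866 -0.0975  0.2359] d mm [-0.4  0.7 -3.9] rot [0.1 0.1 0.1] F [ 0.6 -0.2 -5.8] op 0.216 q [-0.4  -0.12  2.   -0.    1.26  1.28]
```

View pics/s29c.png

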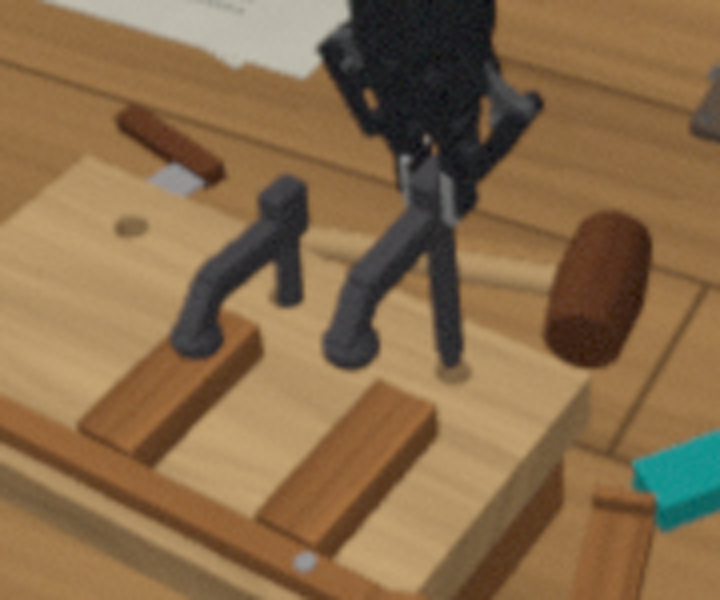

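Aligned over hole2; insert.

>>> jog_arm(targets="-0.3 0.5 -3 0 0 0 -1;0 0 -4 0 0 0 -1;0 0 -4 0 0 0 -1;0 0 -4 0 0 0 -1;0 0 -5 0 0 0 -1;0 0 -3 0 0 0 -1;0 0 0 0 0 0 -1")

```text
time: 42.45
eef_pos: [0.4856, -0.0969, 0.2111]
tcp_rot: [0.999, -0.054, -0.001, 0.001]
contact_force: [-0.3, -0.1, -6.0]
opening: 0.217
```

Run:
```python
from h import *
delta([.4862,-.0968,.164],-6.1);print(get_state()["wrist_torque"])
S=cam("scene")
cv2.imwrite("pics/s30c.png",cv2.resize(S["pixels"][110:260,130:310],None,fx=4,fy=4,interpolation=2))
```

```text
t 42.45 pos [ 0.4856 -0.0969  0.2111] d mm [  0.6   0.1 -47.1] rot [ 0.1 -0.1  0.1] F [-0.3 -0.1 -6. ] op 0.217 q [-0.4  -0.1   2.03 -0.    1.21  1.28]
[ 0.01062024  0.17396548 -0.03294631]
```

View pics/s30c.png

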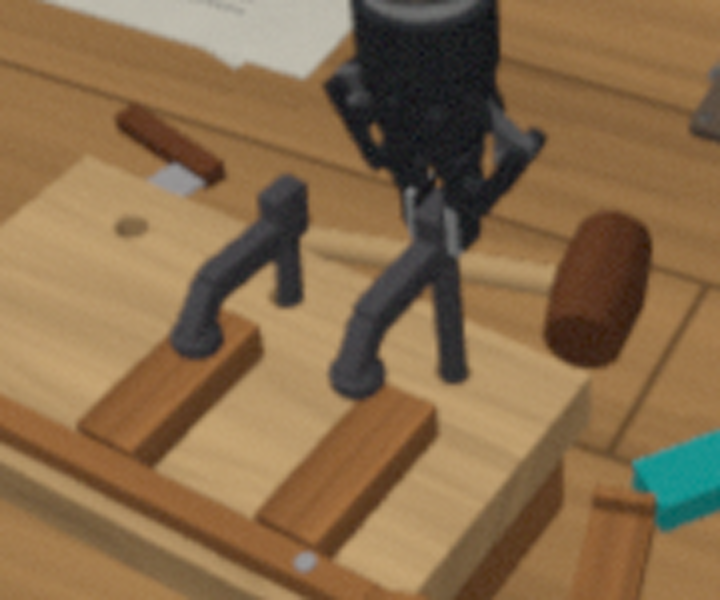

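>>> jog_arm(targets="0.5 0 -5 0 0 0 -1;0 0 -5 0 0 0 -1;0 0 -5 0 0 0 -1;0 0 -5 0 0 0 -1;0 0 -5 0 0 0 -1;0 0 -5 0 0 0 -1;0 0 -5 0 0 0 -1;0 0 -3 0 0 0 -1;0 0 0 0 0 0 -1")

```text
time: 43.25
eef_pos: [0.4856, -0.0967, 0.1688]
tcp_rot: [0.999, -0.054, -0.001, 0.001]
contact_force: [0.0, 0.0, -5.2]
opening: 0.217
```

Run:
```python
from h import *
delta([.4862,-.0968,.164],-6.1);print(get_state()["wrist_torque"])
```

```text
t 43.25 pos [ 0.4856 -0.0967  0.1688] d mm [ 0.6 -0.1 -4.8] rot [ 0.1 -0.2  0.1] F [ 0.   0.  -5.2] op 0.217 q [-0.4  -0.05  2.07 -0.    1.13  1.28]
[ 0.08936642  0.28522112 -0.02236455]
```

>>> jog_arm(targets="0 0 -3 0 0 0 -1;0 0 -2 0 0 0 -1;0 0 -2 0 0 0 -1;0 0 -2 0 0 0 -1;0 0 0 0 0 0 -1")

```text
time: 43.67
eef_pos: [0.4858, -0.097, 0.1647]
tcp_rot: [0.999, -0.054, -0.002, 0.001]
contact_force: [-0.7, -0.5, -6.1]
opening: 0.218
```

>>> jog_arm(targets="0 0 -2 0 0 0 -1;0 0 -2 0 0 0 -1;0 0 0 0 0 0 -1")

```text
time: 43.92
eef_pos: [0.4859, -0.0971, 0.1646]
tcp_rot: [0.999, -0.054, -0.003, 0.001]
contact_force: [-1.9, 0.6, -5.4]
opening: 0.216
```

>>> jog_arm(targets="0 0 0 0 0 0 0.2;0 0 0 0 0 0 0.2;0 0 0 0 0 0 0.2;0 0 0 0 0 0 0.2;0 0 0 0 0 0 0.2;0 0 12 0 0 0 0.2;0 0 25 0 0 0 0.2;0 0 30 0 0 0 0.2;0 0 30 0 0 0 0.2;0 0 0 0 0 0 0.2")

```text
time: 44.75
eef_pos: [0.4921, -0.0992, 0.2734]
tcp_rot: [0.999, -0.054, 0.007, 0.004]
contact_force: [0.9, -0.3, 1.6]
opening: 0.596
```

Run:
```python
from h import *
delta([.4862,-.0968,.164],-6.1)
S=cam("scene")
cv2.imwrite("pics/s31c.png",cv2.resize(S["pixels"][110:260,130:310],None,fx=4,fy=4,interpolation=2))
W=cam("wrist");cv2.imwrite("pics/w31.png",W["pixels"])
```

```text
t 44.75 pos [ 0.4921 -0.0992  0.2734] d mm [  -5.9    2.4 -109.4] rot [0.5 0.8 0.1] F [ 0.9 -0.3  1.6] op 0.596 q [-0.4  -0.14  1.95 -0.    1.31  1.28]
```

View pics/s31c.png

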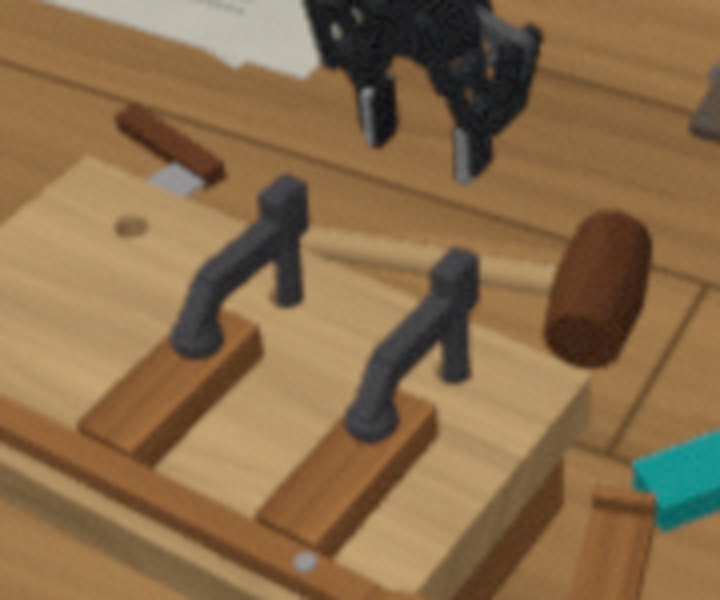

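View pics/w31.png

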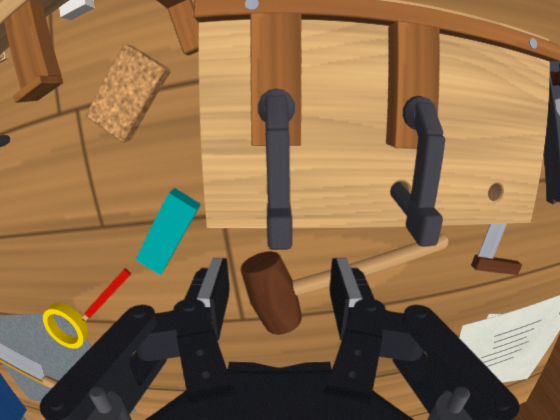

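>>> jog_arm(targets="15 -10 10 0 0 0 0.2;20 -12 10 0 0 0 0.2;20 -12 0 0 0 0 0.2;20 -12 0 0 0 0 0.2;10 -8 0 0 0 0 0.2;0 0 0 0 0 0 0.2;0 0 0 0 0 0 0.2")

```text
time: 45.43
eef_pos: [0.574, -0.1523, 0.2798]
tcp_rot: [0.999, -0.054, -0.003, -0.0]
contact_force: [0.4, -0.1, 0.2]
opening: 0.597
```

Run:
```python
from h import *
delta([.4862,-.0968,.164],-6.1)
W=cam("wrist");cv2.imwrite("pics/w32.png",W["pixels"])
cv2.imwrite("pics/w32c.png",cv2.resize(W["pixels"][80:310,140:420],None,fx=2.8,fy=2.5,interpolation=2))
```

```text
t 45.43 pos [ 0.574  -0.1523  0.2798] d mm [ -87.8   55.5 -115.8] rot [-0.  -0.4  0.1] F [ 0.4 -0.1  0.2] op 0.597 q [-0.43  0.08  1.73 -0.    1.34  1.25]
```

View pics/w32c.png

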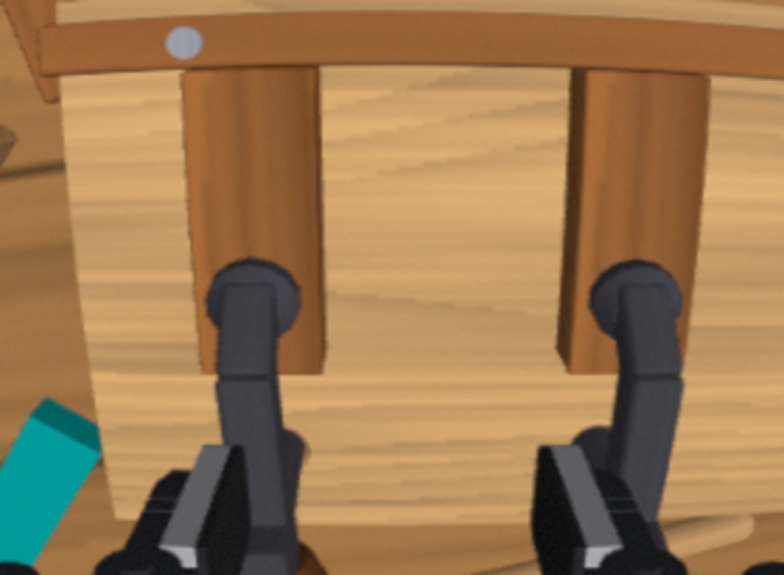

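Run:
```python
from h import *
W=cam("wrist");bx=yaw(np.radians(-6.1));by=np.array([-bx[1],bx[0]])
h1=np.array([.4723,-.2257]);f=lambda c:(c[0]/2.8+140,c[1]/2.5+80)
b=lambda X:(round(float((X[:2]-h1)@bx-.08)*1000,1),round(float((X[:2]-h1)@by)*1000,1))
for n,c,z in(("b2 nearL",(203,373),.128),("b2 nearR",(325,373),.128),("b1 nearL",(572,374),.128),("b1 nearR",(683,374),.128),("stop",(250,67),.122),("stop1",(640,71),.122),("pad2",(253,303),.128),("pad1",(636,303),.128),("b2 far L",(184,72),.128),("b2 farR",(320,68),.128)):
    print(n,b(onz(W,f(c),z)))
S=cam("scene");T=cam("top");cv2.imwrite("pics/t33.png",T["pixels"]);cv2.imwrite("pics/s33.png",S["pixels"])
```

```text
b2 nearL (-31.0, 150.4)
b2 nearR (-30.6, 106.4)
b1 nearL (-31.4, 18.4)
b1 nearR (-32.0, -23.7)
stop (88.1, 129.2)
stop1 (88.1, 0.3)
pad2 (-1.3, 130.5)
pad1 (-1.3, -2.5)
b2 far L (87.3, 150.0)
b2 farR (87.4, 105.7)
```

View pics/s33.png

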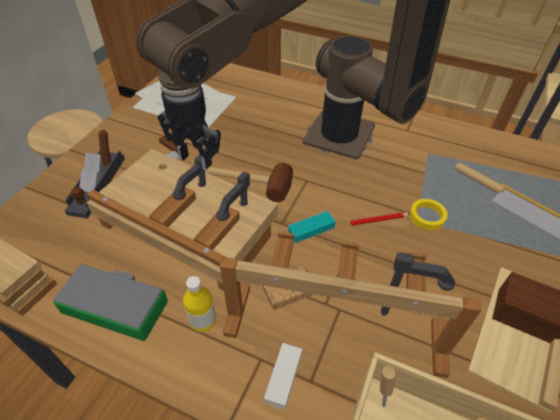

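View pics/t33.png

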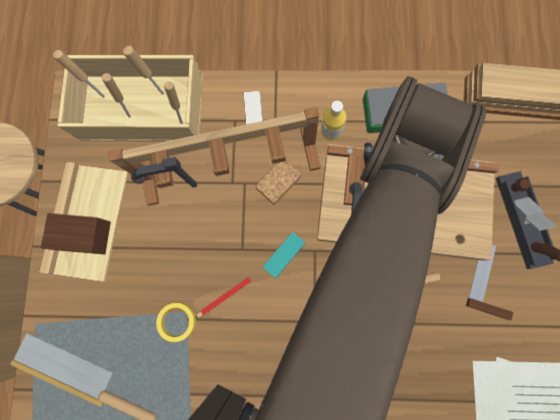

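Run:
```python
from h import *
S=cam("scene");W=cam("wrist");bx=yaw(np.radians(-6.1));by=np.array([-bx[1],bx[0]]);h1=np.array([.4723,-.2257])
t=np.linspace(0,2*np.pi,60)
for cx in (.0,.005,.01):
 for cy in(-.002,.130):
  for z in(.128,.132,.136):
   P=[np.array([*(h1+(cx+.08+.016*np.cos(a))*bx+(cy+.016*np.sin(a))*by),z]) for a in t]
   s=np.array([proj(S,p) for p in P]);w=np.array([proj(W,p) for p in P])
   print(cx,cy,z,"S cols",s[:,0].min().round(1),s[:,0].max().round(1),"rowmax",s[:,1].max().round(1),"W rowmin/max",w[:,1].min().round(1),w[:,1].max().round(1))
# hole1,2 offset reference
print(proj(S,[*(h1),.1]),proj(S,[*(h1+.13*by),.1]))
cv2.imwrite("pics/s34.png",cv2.resize(S["pixels"][155:235,140:260],None,fx=6,fy=6,interpolation=2))
```

```text
0.0 -0.002 0.128 S cols 171.8 185.1 rowmax 200.1 W rowmin/max 184.3 215.1
0.0 -0.002 0.132 S cols 171.5 184.8 rowmax 199.0 W rowmin/max 185.4 216.6
0.0 -0.002 0.136 S cols 171.2 184.6 rowmax 197.8 W rowmin/max 186.6 218.0
0.0 0.13 0.128 S cols 216.0 229.7 rowmax 221.4 W rowmin/max 183.9 215.3
0.0 0.13 0.132 S cols 215.8 229.6 rowmax 220.3 W rowmin/max 185.1 216.8
0.0 0.13 0.136 S cols 215.6 229.4 rowmax 219.1 W rowmin/max 186.3 218.3
0.005 -0.002 0.128 S cols 170.4 183.8 rowmax 201.4 W rowmin/max 179.3 210.4
0.005 -0.002 0.132 S cols 170.1 183.5 rowmax 200.3 W rowmin/max 180.4 211.8
0.005 -0.002 0.136 S cols 169.8 183.3 rowmax 199.1 W rowmin/max 181.5 213.3
0.005 0.13 0.128 S cols 214.7 228.5 rowmax 222.8 W rowmin/max 178.9 210.5
0.005 0.13 0.132 S cols 214.5 228.3 rowmax 221.7 W rowmin/max 179.9 212.0
0.005 0.13 0.136 S cols 214.3 228.2 rowmax 220.5 W rowmin/max 181.1 213.4
0.01 -0.002 0.128 S cols 169.1 182.5 rowmax 202.7 W rowmin/max 174.3 205.7
0.01 -0.002 0.132 S cols 168.8 182.2 rowmax 201.6 W rowmin/max 175.3 207.0
0.01 -0.002 0.136 S cols 168.5 181.9 rowmax 200.4 W rowmin/max 176.4 208.4
0.01 0.13 0.128 S cols 213.4 227.2 rowmax 224.2 W rowmin/max 173.7 205.7
0.01 0.13 0.132 S cols 213.2 227.1 rowmax 223.1 W rowmin/max 174.8 207.1
0.01 0.13 0.136 S cols 213.1 227.0 rowmax 222.0 W rowmin/max 175.8 208.5
[200.55742477 184.00828958] [242.43342749 202.79882603]
```

View pics/s34.png

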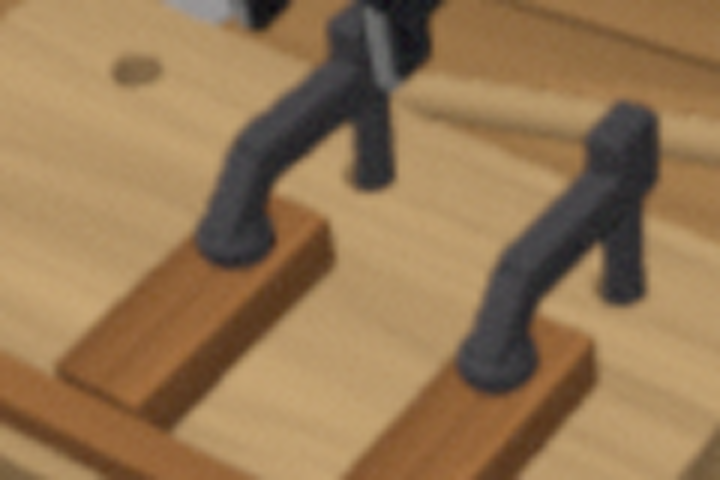

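Run:
```python
from h import *
S=cam("scene");W=cam("wrist");bx=yaw(np.radians(-6.1));by=np.array([-bx[1],bx[0]]);h1=np.array([.4723,-.2257])
for th in(0,.05,.1,.15,.2):
  c,s=np.cos(th),np.sin(th)
  o=[]
  for lx,lz in((-.105,.065),(-.075,.065),(-.09,.025)):
    x=lx*c-lz*s;z=lz*c+lx*s
    o.append(proj(S,[*(h1+(.08+.0+x)*bx+.13*by),.129+z]).round(1).tolist())
  print(th,"headtop rear,front, underside axis",o)
```

```text
0 headtop rear,front, underside axis [[246.1, 169.1], [239.0, 176.6], [243.5, 185.0]]
0.05 headtop rear,front, underside axis [[246.9, 170.0], [239.9, 177.0], [243.8, 186.0]]
0.1 headtop rear,front, underside axis [[247.7, 171.0], [240.7, 177.5], [244.1, 187.1]]
0.15 headtop rear,front, underside axis [[248.4, 172.1], [241.4, 178.1], [244.4, 188.3]]
0.2 headtop rear,front, underside axis [[249.0, 173.3], [242.1, 178.7], [244.6, 189.5]]
```

Run:
```python
from h import *
print(sign_off()); print(get_state()["time"])
```

```text
the job is handed in; nothing more can be done
None
the job is handed in; nothing more can be done
```

I set up the bench and handed the job in at about 46 s. Sign-off gave no verdict, so success rests on my own checks below.

**What I did:** Two thin blanks were out and no thick one. I laid them in line with hole1 and hole2 and pushed each against the stop. I then lifted a short holdfast off its peg for each, put it through the hole, and lowered the pad onto the blank. The long holdfast stayed on its peg, and the turquoise and white look-alikes were not touched.

**Last checks:**
- **Blanks:** their near ends measured 31–32 mm short of the bench centre, against 30 mm when butted. The stop itself measured about 2 mm short, so both blanks sit at the stop and look square.
- **Pads:** both measured about 129 mm above the table, which is resting on the blanks, and across the blank they were within about 3 mm of centre.
- **Shanks:** both went in without resistance. With each pad on its blank, the shank ends should be about 30–38 mm above the table, well below the bench top. I did not see them directly.
- **Everything else:** the long holdfast, mallet, glue, tape, sanding block and pencil all looked unmoved. The gripper was clear of everything.

**Less certain:** after release, both holdfasts leaned back a little in their holes and their pads slid back towards the hole. The play in the hole should limit the lean to about 0.09 rad, but one reading of the picture suggested 0.1 to 0.2 (the limit is 0.2). Measured pad positions were also 5–10 mm short of the nominal spot. Early network estimates of hole and pad points differed by up to 8 mm, so I went by corner picks and agreement between the cameras.

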